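Fetch the locked canister out of the dewar with the hook rod

ROBOT

A 6-joint arm with a two-finger parallel gripper is mounted at the origin on a cart in front of the work surface, level with it; the furniture and walls round the work are solid. World frame = base frame: x ahead of the robot, y to its left, z up, the work surface at z = 0. Lengths are in mm, angles in degrees, forces in N, time in s.
With the tool pointing down it reaches from about 300 to 850 mm from the base axis. Payload 4.2 kg.
Tool frame: the origin (TCP) lies on the centre line of the jaws, within the pads' length; the fingertips stand 14 mm ahead of it and the grasp point (between the pads) lies 5 mm behind it (env.finger_overhang is the z of the fingertips in the tool frame, in mm); z points along the fingers, y is the line along which they close (so a half turn about z gives the same grasp; the last joint's range is limited). The gripper opens to 91 mm and grips with 3 to 60 N. Pads are 32 mm wide; open, the fingers measure 118 mm over their backs; the gripper's body (76 mm by 178 mm) begins 60 mm behind the grasp point.
Start: joints at [-69.442, 18.312, 89.639, -0, 72.044, -1.146], TCP at [212.642, -534.252, 227.976] pointing down, gripper open.
Joint ranges: [-177.97, 177.97], [-48.28, 115.42], [12.27, 149.76], [-77.06, 257.06], [2.81, 150.46], [-146.56, 146.56]. Speed limits (degrees/s): [147.25, 147.25, 180, 180, 180, 180].

INTERFACE

Orientations are given as [roll, pitch, yaw] about the fixed x, y, z axes, in that order (R = Rz(yaw) Ry(pitch) Rx(roll)).
In Python, from workcell import sensors, viewer, env gives the robot as it stands. The module is installed in compiled form; this text tells all that it offers.
- The arm moves only by the tool step_arm, never from a script. Its argument "plan" is one flat list of numbers, 6 for each row, row after row: the shift along the tool's x, y, z in cm, then the turn, a rotation vector about the tool's x, y, z in rad. In form: [x, y, z, wx, wy, wz, x, y, z, wx, wy, wz, ...]. A call has 1 to 5 rows; each row shifts and turns the commanded pose from where the row before left it, along the tool's axes as they then stand; what a row does not reach is not made up. A row lasts 1/12 s, in which the tool goes at most 41.7 mm and 7.16 degrees, less where a joint would pass 70% of its speed; a pose out of reach is approached as far as the arm can. A call is refused whole if a number of a shift passes 4.17 or a number of a turn 0.125, either way. A call with a gripper value outside its range is refused whole. "hand" is the finger opening in cm, from 0 to 9.12, set as the call begins (left out, the last holds). The fingers move at their own pace and stop on an object; "newtons" is the grip in N (left out, the last holds). Time passes only in rows, so rows that do not move let the fingers close. It gives the time, the measured TCP pose, the force, the opening and the grip force at its end, in the units of the state.
- sensors.state(): the state, without advancing time (a new reading comes with each control period).
- viewer.grab_frame(name): name is "scene" or "top"; returns a dict with "img" (384x512x3 uint8, red, green, blue), "fx", "fy", "cx", "cy" (pixels), "k1" (the pictures are not rectified: a ray, as slopes to the right and down, at radius r is drawn at 1 + k1 r^2 times it, then the intrinsics apply), "position" and "attitude" of the camera in the world. Camera axes: x right, y down, z forward; pixel columns grow to the right and rows downward; lengths in mm; the calibration is good to about 2 mm. A picture is of the moment at which its call begins. There is no depth.
- env.job_done(): hands the job in; it is judged then, once.
Trained networks look in a picture, given as the dict that the camera call returned (one of the last four; its "shot" number tells which), for a name from the list of things; names that differ only in an ending like _2 or _b are one class to them, and where a whole thing is asked for, a point or a joint stands for the part that bears it (a point fixed in the world has none). Each returns a list of dicts, best first, with "score" (0 to 1); they miss things now and then, are a little off and sometimes report something else, mostly with a low value. They report only what shows in the picture. A call takes as long as a camera call.
- viewer.boxes_of(name, picture): "location" ([column, row] in pixels, amid what is visible of it).
- viewer.pinpoint(name, picture): "location" ([column, row] in pixels: a listed point, or the origin of a listed thing).
The state is a dict: "time_s": time; "qpos": joint angles; "qvel": joint speeds; "effort": joint torques, N m; "ee_pos": TCP position; "ee_rot": TCP orientation; "force": force on the tool from outside, world axes, zero at the start; "torque": the same for the moment, N m; "gripper_width": finger opening in mm; "gripper_force": force on a finger pad.
Only numpy, scipy, OpenCV 4.12 (cv2) and the standard library are available. Lean on these libraries where they do the work, as an engineer would, in place of code of your own. Each camera call takes 0.05 s, during which the arm holds its last target. There are 200 camera calls.

TASK

Take the hook rod from its bracket and use it, never the fingers, to fetch the blue-capped canister hanging locked in the white dewar: catch its bail, lift gently until its ears press lightly against the sprung bayonet ring, turn it counterclockwise (seen from above) under a light pull until the ears find the slots, and draw it out. The ring is delicate, so never pull on the canister with more than 20 N. Lower it gently, upright and fully home, into the empty socket of the grey rack, unhook it, hang the rod back in its bracket as it was, and leave everything else where it stands.

Things in the scene. Friction and masses are not known exactly. Their poses are not given: they have to be found in the camera images.
- dewar: white cylindrical bench dewar, fixed, 112 mm across, 150 mm tall, black rim; a steel wire loop on its +y and -y side reaches 70 mm from the axis, 115 mm up. Origin: centre of its underside, z up. Bore 72 mm wide down to a ledge 38 mm above the underside, on which the canister hangs by its ears, and 45 mm wide below it.
- mouth (a point): centre of the dewar's mouth, at the top of its rim. Axes as the dewar's.
- neck (a point): on the dewar's axis 56 mm above its underside. A white sprung bayonet ring, 7 mm thick, 46 mm hole is here, over the canister's ears, which meet it after 8 to 14 mm of lift. It does not turn; it yields upward 6 mm (2.5 N at first, 5.5 N at the end), then stops hard. Two facing 12 mm slots let the 9 mm ears through; the ring snaps back down when they enter. Bore clear above.
- canister: aluminium canister, blue cap, 0.17 to 0.35 kg, 40 mm across, 48 mm tall plus bail. Origin: centre of its underside, z up. Two ears 9 mm wide on its +y and -y side, out to 30 mm from the axis, 24 to 31 mm up. At the start the underside is 14 mm above the dewar's, and it must turn 25 to 83 degrees counterclockwise (positive about z; how far is not reported) for the ears to meet the slots.
- bail (a point): centre of the bar of the canister's fixed steel bail, on its axis 75.5 mm above its underside; axes as the canister's. The bar is round, 7 mm thick, runs along y and stands on two 7 mm posts at y = -18 and +18 mm: 29 mm free between the posts, 24 mm free between bar and cap.
- hook_rod: upright steel lifting hook with black handle, 0.15 kg. Origin: on the shaft's axis, middle of the hook's floor on which the bar rests; z up. J of 4 mm strip, 22 mm wide along y: floor z -4 to 0 mm; back x 5 to 9 mm, up to z 28 mm and there joined to the 8 mm shaft; tip x -9 to -5 mm, up to z 8 mm. The bar lies between back and tip, 10 mm apart.
- hook_tip (a point): middle of the top edge of the hook's tip, 7 mm toward the rod's -x and 8 mm above its origin. The bar enters over it: the hook goes down beside the bar, about 16 mm toward the rod's own +x, until this edge is below the bar, then moves along the rod's -x and up. Axes as the rod's.
- grip (a point): grip point in the handle, on the shaft's axis 115 mm above the rod's origin. The handle is 24 mm (x) by 16 mm (y), from 91 to 153 mm above the origin; close the fingers along y. Below it a flange 28 mm across, 86 to 91 mm above the origin. Axes as the rod's.
- bracket: grey steel bracket, fixed, with a fork that holds the rod by its flange. Origin: under the hanging place at bench height, z up. Fork z 106 to 112 mm, 60 mm wide, x -25 to 52 mm, slot 13 mm wide open to -x; lips 3 mm high at its two ends (x -25 to -21 mm). Post at x 40 to 52 mm, below the fork's top. Base 84 mm wide, x -38 to 62 mm, 10 mm thick.
- seat (a point): hanging place on the fork's upper face, 112 mm above the bench; the underside of the rod's flange rests here and the grip point is then 29 mm above it. Way out: lift the rod about 10 mm over the lips, then 45 mm or more along -x (the hook is too wide to be drawn up through the slot). Axes as the bracket's.
- rack: grey plastic rack, fixed, 126 mm (x) by 68 mm (y) by 28 mm tall, two round sockets 45 mm wide and 16 mm deep, 62 mm apart along x. Origin: centre of its underside. The socket at its -x end holds another canister, the one at +x is empty.
- socket (a point): centre of the floor of the empty socket, 12 mm above the bench; a canister fully home has its underside here. Its yaw in the socket does not matter.
- other_canister: a like canister with a red cap standing in the other socket of the rack; bystander. Origin: centre of its underside.
- vial: small glass vial with a white cap, 23 mm across, 50 mm tall; bystander. Origin: centre of its underside.
- timer: white bench timer, 66x66x20 mm; bystander. Origin: centre of its underside.
- brown_bottle: brown dropper bottle, 37 mm across, 98 mm tall; bystander. Origin: centre of its underside.

How it is judged (in metres and radians):
On the way, in this order (a step that is already met when the one before it is completed fails the run):
1. the canister hangs from the hook, clear above the dewar's rim (z of canister in the frame of dewar above 0.15 m and contact force between hook_rod and canister above 0.5 N and contact force between canister and dewar below 0.1 N), for 0.1 s.
2. the canister stands fully home in the empty socket, unhooked (horizontal distance between canister and socket below 0.006 m and z of canister in the frame of socket below 0.005 m and angle between canister's own z axis and vertical below 0.12 rad and linear speed of canister below 0.02 m/s and contact force between hook_rod and canister below 0.2 N), for 0.2 s.
At the end, for the whole second after the job is handed in: the canister stands upright (within 7 degrees) in the empty socket, its axis within 6 mm of the socket's and its underside within 5 mm of the floor, off the hook; the rod hangs upright in the bracket, its axis within 13 mm of the seat and its flange on the fork within 5 mm; both are at rest (all of step 2 and horizontal distance between grip and seat below 0.013 m and z of grip in the frame of seat between 0.024 and 0.034 m and angle between hook_rod's own z axis and vertical below 0.12 rad and linear speed of hook_rod below 0.02 m/s); the robot touches nothing.
It fails at once if pulling or pushing the canister with the hook with more than 20 N (contact force between hook_rod and canister above 20 N).
It fails at once if touching the canister with the robot itself (contact force between any of the fingers, the arm and canister above 0.5 N).
It fails at once if banging the canister into the rack (over 25 N) (contact force between canister and rack above 25 N).
It fails at once if moving a bystander by more than 25 mm (distance of any of vial, timer, brown_bottle, other_canister from where it was at the start of the episode above 0.025 m).
It also fails if it takes over 72 s, if anything falls off the work surface, if the arm or the gripper's body presses on something with over 40 N, if the wrist force passes 120 N, or if a joint passes its speed limit or range.

## Working session

There is one attempt and no reset: what is moved stays moved. The work goes in short steps, Python scripts to look and compute and a tool call to move; the robot and the scene stay as the last step left them, time stands still between calls to the robot, and variables do not carry over. Pictures are saved under pics/ and viewed, at most 15 in all, crops included, and the job is handed in when it is done.

Besides the shell and the picture viewer there is one more tool, called after "Request:" in YAML: its name, and indented under it one key for each argument. step_arm: Moves the arm, as the interface text tells. Its arguments: {"type":"object","properties":{"plan":{"type":"array","items":{"type":"number"}},"hand":{"type":"number"},"newtons":{"type":"number"}},"required":["plan"]}

```bash
mkdir -p pics; cat > h.py <<'E'
import numpy as np, cv2
from scipy.spatial.transform import Rotation as Ro
from workcell import sensors, viewer, env
def cam(p):
    a=np.array(p["attitude"],float)
    R=a if a.shape==(3,3) else Ro.from_euler('xyz',a,degrees=True).as_matrix()
    return R,np.array(p["position"],float)
def ray(p,uv):
    K=np.array([[p["fx"],0,p["cx"]],[0,p["fy"],p["cy"]],[0,0,1]],float)
    q=cv2.undistortPoints(np.array([[uv]],float),K,np.array([p["k1"],0,0,0,0.])).ravel()
    R,o=cam(p); d=R@np.array([q[0],q[1],1]); return o,d/np.linalg.norm(d)
def atz(p,uv,z):
    o,d=ray(p,uv); return o+d*(z-o[2])/d[2]
def proj(p,X):
    R,o=cam(p); c=R.T@(np.array(X,float)-o); s=c[:2]/c[2]; s=s*(1+p["k1"]*(s@s))
    return np.array([p["fx"]*s[0]+p["cx"],p["fy"]*s[1]+p["cy"]])
def tri(pr):
    A=np.zeros((3,3));b=np.zeros(3)
    for o,d in pr:
        M=np.eye(3)-np.outer(d,d);A+=M;b+=M@o
    return np.linalg.solve(A,b)
def save(p,n,box=None,s=1):
    im=p["img"][:,:,::-1]
    if box: im=im[box[1]:box[3],box[0]:box[2]]
    cv2.imwrite("pics/"+n,cv2.resize(im,None,fx=s,fy=s,interpolation=cv2.INTER_CUBIC))
E
cat > a.py <<'E'
from h import *
P={n:viewer.grab_frame(n) for n in("scene","top")}
for n in P:
    save(P[n],n+"0.png",s=1.5); print(n,P[n]["position"],P[n]["attitude"],P[n]["fx"],P[n]["k1"])
Z=dict(dewar=0,mouth=150,neck=56,canister=14,bail=89.5,hook_rod=26-0,hook_tip=34,grip=141,bracket=0,seat=112,rack=0,socket=12,other_canister=12,vial=0,timer=0,brown_bottle=0)
for k,z in Z.items():
    rs=[]
    for n in P:
        r=viewer.pinpoint(k,P[n])[:2]
        print(k,n,[(np.round(a["location"]).tolist(),round(a["score"],2),np.round(atz(P[n],a["location"],z)[:2]).tolist()) for a in r])
        if r: rs.append(ray(P[n],r[0]["location"]))
    if len(rs)==2: print("   tri",tri(rs).round(1),"want z",z)
print(sensors.state())
E
python3 a.py
```

```text
scene [-117.42177934 -438.00487911  601.11967279] [-125.23244304   -0.72367591  -63.68469318] 410.9494673167821 -0.09287538677213472
top [ 453.08553619 -135.76102528  967.71520635] [-176.84728662    1.11487827  -91.52248955] 396.57246166457566 -0.03924293574403817
dewar scene [([283.0, 205.0], 0.67, [618.0, -159.0]), ([351.0, 243.0], 0.54, [561.0, -344.0])]
dewar top [([264.0, 151.0], 0.97, [621.0, -155.0]), ([302.0, 221.0], 0.52, [447.0, -245.0])]
   tri [ 621.7 -156.3   -3.7] want z 0
mouth scene [([285.0, 152.0], 0.81, [611.0, -160.0]), ([143.0, 175.0], 0.36, [396.0, 58.0])]
mouth top [([268.0, 137.0], 0.76, [624.0, -161.0]), ([317.0, 172.0], 0.45, [548.0, -262.0])]
   tri [ 624.5 -158.4  143. ] want z 150
neck scene [([287.0, 188.0], 0.7, [612.0, -169.0])]
neck top [([263.0, 147.0], 0.63, [621.0, -152.0])]
   tri [ 625.2 -158.    43.8] want z 56
canister scene []
canister top [([264.0, 150.0], 0.53, [620.0, -155.0])]
bail scene []
bail top [([265.0, 146.0], 0.55, [618.0, -157.0])]
hook_rod scene [([148.0, 204.0], 0.68, [446.0, 106.0])]
hook_rod top [([157.0, 224.0], 0.77, [450.0,
[... 1850 characters left out ...]
   57.9   9. ] want z 0
{'time_s': 1.7, 'qpos': array([-6.94415965e+01,  1.83126915e+01,  8.96389436e+01,  1.94324693e-03,
        7.20442516e+01, -1.14446539e+00]), 'qvel': array([-0.05933726, -0.0094337 , -0.04993712,  0.01667937,  0.166189  ,
        0.0764237 ]), 'effort': array([ 3.14125398e-03, -4.12333667e+01, -2.32226086e+01,  7.30694574e-02,
        3.78453685e-02,  2.87359128e-06]), 'ee_pos': array([ 212.66052995, -534.24578504,  227.96836678]), 'ee_rot': array([ 1.79995851e+02, -1.76611871e-03,  2.17022699e+01]), 'force': array([-0.66984524,  0.42210851, -0.54619667]), 'torque': array([ 0.03171003, -0.02628085,  0.01525133]), 'gripper_force': 0.0, 'gripper_width': 91.741126604825}
```

View pictures.

View pics/scene0.png

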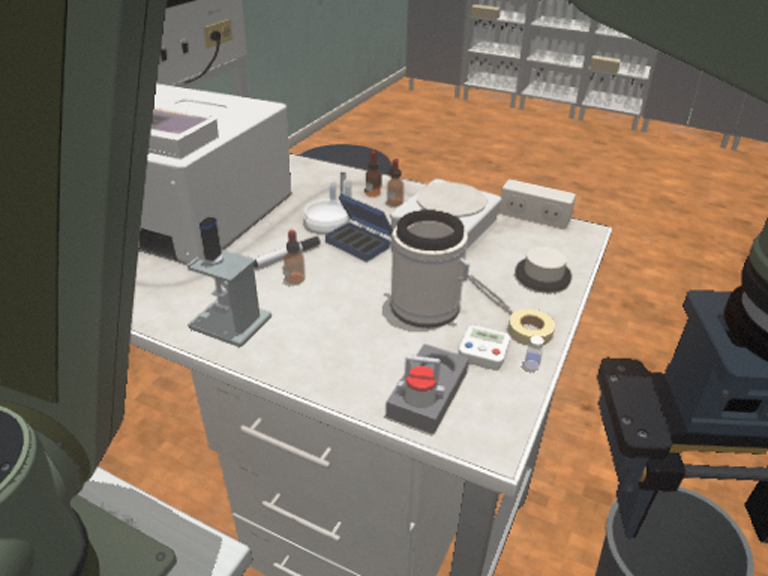

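View pics/top0.png

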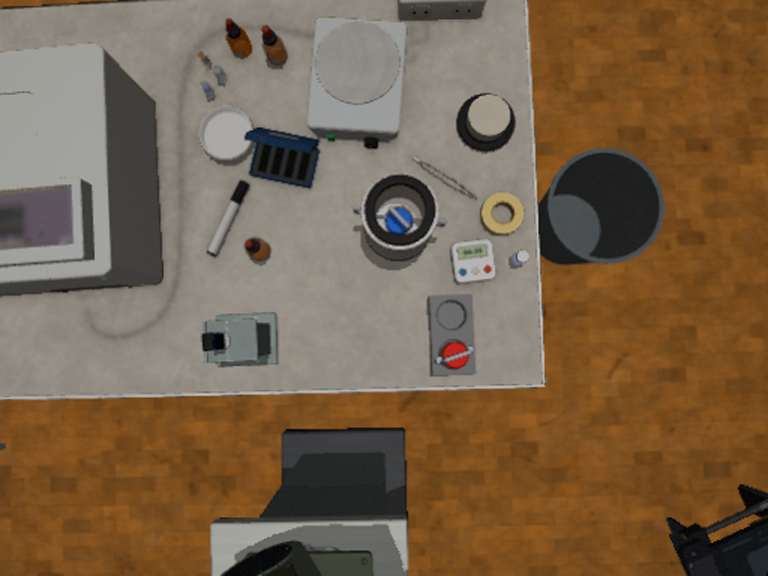

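```bash
cat > b.py <<'E'
from h import *
t=viewer.grab_frame("top");s=viewer.grab_frame("scene")
def c(p,b):
    return cv2.resize(p["img"][b[1]:b[3],b[0]:b[2],::-1],(400,300),interpolation=cv2.INTER_CUBIC)
A=c(t,(125,195,205,255));B=c(t,(227,110,307,170));C=c(s,(110,135,200,235-32));D=c(t,(270,190,330,235+0))
cv2.imwrite("pics/crops.png",np.vstack([np.hstack([A,B]),np.hstack([C,c(t,(270,190,340,242))])]))
E
python3 b.py
```

```text
(no output)
```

View pics/crops.png

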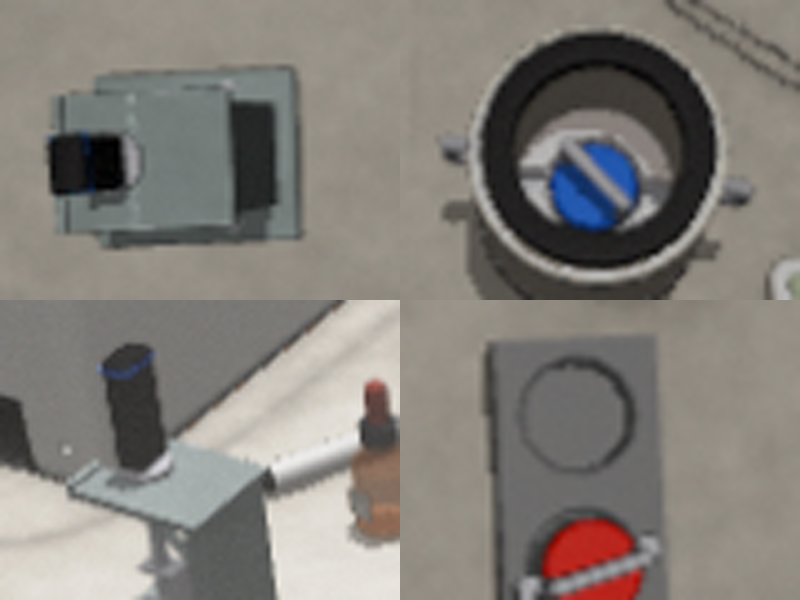

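```bash
cat > c.py <<'E'
from h import *
t=viewer.grab_frame("top");s=viewer.grab_frame("scene")
print("instr back top corner",tri([ray(t,(104/1.5,43/1.5)),ray(s,(288/1.5,97/1.5))]).round())
print("instr base", atz(t,(162/1.5,283/1.5),0).round(),atz(t,(158/1.5,100/1.5),0).round(),atz(s,(190/1.5,258/1.5),0).round())
# bracket base right edge (z=10), fork edges z=112
A=lambda x,y:(125+x/5,195+y/5)
for a in [(297,67),(301,237),(96,77),(103,245)]: print("base",a,atz(t,A(*a),10).round(1)[:2])
for a in [(57,97),(235,90),(237,225),(62,235),]: print("fork",a,atz(t,A(*a),112).round(1)[:2])
for a in [(48,135),(48,193),(90,135),(90,193)]: print("handletop",a,atz(t,A(*a),179).round(1)[:2])
B=lambda x,y:(227+(x-400)/5,110+y/5)
for a in [(568,145),(628,208),(598,177)]: print("bar",a,atz(t,B(*a),93).round(1)[:2])
for a in [(455,150),(738,190)]: print("loop",a,atz(t,B(*a),115).round(1)[:2])
for a in [(530,172),(655,187)]: print("slot",a,atz(t,B(*a),63).round(1)[:2])
D=lambda x,y:(270+(x-400)*70/400,190+(y-300)*52/300)
for a in [(576,413)]: print("sock",a,atz(t,D(*a),28).round(1)[:2])
for a in [(490,343),(655,337)]: print("rack",a,atz(t,D(*a),28).round(1)[:2])
im=np.hstack([cv2.resize(s["img"][170:225,130:185,::-1],(400,400),interpolation=cv2.INTER_CUBIC),cv2.resize(t["img"][118:168,242:292,::-1],(400,400),interpolation=cv2.INTER_CUBIC)])
cv2.imwrite("pics/c2.png",im)
E
python3 c.py
```

```text
instr back top corner [843. 230. 215.]
instr base [539. 232.   0.] [849. 239.   0.] [558. 270.   0.]
base (297, 67) [484.8  40.9]
base (301, 237) [402.6  40.5]
base (96, 77) [482.6 139.5]
base (103, 245) [401.1 137.1]
fork (57, 97) [471.2 127.4]
fork (235, 90) [472.2  49.3]
fork (237, 225) [413.8  49.5]
fork (62, 235) [411.3 126. ]
handletop (48, 135) [454.6 110.6]
handletop (48, 193) [431.5 110.9]
handletop (90, 135) [454.2  93.6]
handletop (90, 193) [431.1  93.9]
bar (568, 145) [ 632.1 -147.4]
bar (628, 208) [ 603.  -173.3]
bar (598, 177) [ 617.3 -160.4]
loop (455, 150) [626.9 -98. ]
loop (738, 190) [ 605.7 -220.2]
slot (530, 172) [ 626.2 -130. ]
slot (655, 187) [ 617.5 -187.3]
sock (576, 413) [ 473.9 -238.6]
rack (490, 343) [ 503.7 -203.9]
rack (655, 337) [ 504.2 -272.3]
```

View pics/c2.png

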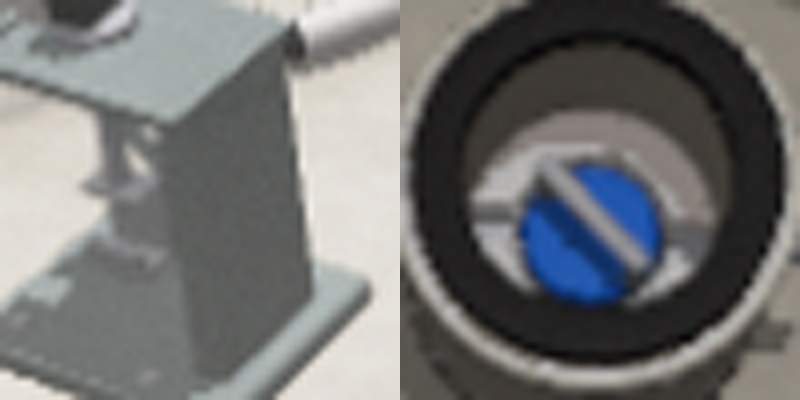

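```bash
cat > d.py <<'E'
from h import *
s=viewer.grab_frame("scene")
for yaw in(0,180):
    R=Ro.from_euler('z',yaw,degrees=True).as_matrix()
    for nm,P in dict(shaft=(0,0,40),back_t=[(7,-11,28),(7,11,28)],back_b=[(7,-11,0),(7,11,0)],tip_t=[(-7,-11,8),(-7,11,8)],floorc=(0,0,0)).items():
        for p in np.atleast_2d(P): print(yaw,nm,p,((proj(s,R@p+[443,102,26])-[130,170])*400/55).round())
E
python3 d.py
```

```text
0 shaft [ 0  0 40] [115. 152.]
0 back_t [  7 -11  28] [162. 182.]
0 back_t [ 7 11 28] [106. 163.]
0 back_b [  7 -11   0] [174. 253.]
0 back_b [ 7 11  0] [119. 234.]
0 tip_t [ -7 -11   8] [143. 257.]
0 tip_t [-7 11  8] [ 87. 238.]
0 floorc [0 0 0] [132. 256.]
180 shaft [ 0  0 40] [115. 152.]
180 back_t [  7 -11  28] [ 78. 186.]
180 back_t [ 7 11 28] [134. 206.]
180 back_b [  7 -11   0] [ 91. 258.]
180 back_b [ 7 11  0] [146. 278.]
180 tip_t [ -7 -11   8] [115. 214.]
180 tip_t [-7 11  8] [171. 233.]
180 floorc [0 0 0] [132. 256.]
```

```bash
cat >> h.py <<'E'
def plan(wps,start=None):
    """wps: list of (x,y,z,yaw,n rows); prints rows for step_arm, 5 a line"""
    if start is None:
        s=sensors.state(); p=np.array(s["ee_pos"]); R=Ro.from_euler('xyz',s["ee_rot"],degrees=True)
    else: p=np.array(start[:3],float); R=Ro.from_euler('xyz',[180,0,start[3]],degrees=True)
    rows=[]
    for x,y,z,yaw,n in wps:
        T=np.array([x,y,z],float); G=Ro.from_euler('xyz',[180,0,yaw],degrees=True)
        for k in range(n,0,-1):
            d=np.round(R.inv().apply((T-p)/k)/10,2); w=np.round((R.inv()*G).as_rotvec()/k,3)
            p=p+R.apply(d*10); R=R*Ro.from_rotvec(w); rows.append([*d,*w])
            assert abs(d).max()<=4.17 and abs(w).max()<=.125,(d,w)
    for i in range(0,len(rows),5): print([float(v)+0 for r in rows[i:i+5] for v in r])
    print("end",p.round(1),R.as_euler('xyz',degrees=True).round(1))
E
cat > e.py <<'E'
from h import *
t=viewer.grab_frame("top")
im=t["img"].astype(int);B=lambda x,y:(227+(x-400)/5,110+y/5)
print("rim",atz(t,B(595,156),150).round(1))
m=(im[:,:,2]>im[:,:,0]+60)&(im[:,:,2]>im[:,:,1]+30); m[:,:230]=0;m[:,310:]=0;m[:110]=0;m[170:]=0
ys,xs=np.nonzero(m); h=cv2.convexHull(np.c_[xs,ys].astype(np.int32)); e=cv2.fitEllipse(h); print(len(xs),e,"cap",atz(t,e[0],62).round(1))
g=im[118:150,235:300].sum(2)
k=(im.sum(2)<150); k[:,:235]=0;k[:,300:]=0;k[:105]=0;k[170:]=0
n,l,st,c=cv2.connectedComponentsWithStats(k.astype(np.uint8)); i=1+st[1:,4].argmax()
ys,xs=np.nonzero(l==i); e=cv2.fitEllipse(cv2.convexHull(np.c_[xs,ys].astype(np.int32))); print(e,"rim",atz(t,e[0],150).round(1))
plan([(443,101.7,230,0,18),(443,101.7,230,0,1),(443,101.7,136,0,5)])
E
python3 e.py
```

```text
rim [ 615.5 -157.8  150. ]
163 ((265.3955383300781, 147.05804443359375), (15.979964256286621, 16.898656845092773), 48.338191986083984) cap [ 619.3 -158.3   62. ]
((266.23126220703125, 139.7633514404297), (46.097190856933594, 46.54195022583008), 169.16259765625) rim [ 618.5 -158.3  150. ]
[2.5, -2.81, -0.01, 0.0, 0.0, 0.021, 2.44, -2.86, -0.01, 0.0, 0.0, 0.021, 2.37, -2.91, -0.01, 0.0, 0.0, 0.021, 2.31, -2.96, -0.01, 0.0, 0.0, 0.021, 2.25, -3.01, -0.01, 0.0, 0.0, 0.021]
[2.19, -3.06, -0.01, 0.0, 0.0, 0.021, 2.12, -3.1, -0.01, 0.0, 0.0, 0.021, 2.06, -3.14, -0.01, 0.0, 0.0, 0.021, 1.99, -3.19, -0.01, 0.0, 0.0, 0.021, 1.92, -3.23, -0.01, 0.0, 0.0, 0.021]
[1.86, -3.27, -0.01, 0.0, 0.0, 0.021, 1.79, -3.31, -0.01, 0.0, 0.0, 0.021, 1.72, -3.34, -0.01, 0.0, 0.0, 0.021, 1.64, -3.38, -0.02, 0.0, 0.0, 0.021, 1.57, -3.41, -0.01, 0.0, 0.0, 0.021]
[1.5, -3.44, -0.02, 0.0, 0.0, 0.021, 1.43, -3.48, -0.01, 0.0, 0.0, 0.021, 1.36, -3.5, -0.02, 0.0, 0.0, 0.022, 0.0, 0.0, 0.0, 0.0, 0.0, 0.0, 0.0, 0.0, 1.88, 0.0, 0.0, 0.0]
[0.0, 0.0, 1.88, 0.0, 0.0, 0.0, 0.0, 0.0, 1.88, 0.0, 0.0, 0.0, 0.0, 0.0, 1.88, 0.0, 0.0, 0.0, 0.0, 0.0, 1.88, 0.0, 0.0, 0.0]
end [443.  101.7 136. ] [180.  -0.  -0.]
```

Request:
step_arm:
  plan: [2.5,-2.81,-0.01,0,0,0.021,2.44,-2.86,-0.01,0,0,0.021,2.37,-2.91,-0.01,0,0,0.021,2.31,-2.96,-0.01,0,0,0.021,2.25,-3.01,-0.01,0,0,0.021]
  hand: 9.1

```text
time_s: 2.42
ee_pos: [276.8, -356.0, 228.5]
ee_rot: [180.0, -0.0, 15.6]
force: [0.0, -0.9, 0.2]
gripper_width: 91.3
gripper_force: 0.0
```

Request:
step_arm:
  plan: [2.19,-3.06,-0.01,0,0,0.021,2.12,-3.1,-0.01,0,0,0.021,2.06,-3.14,-0.01,0,0,0.021,1.99,-3.19,-0.01,0,0,0.021,1.92,-3.23,-0.01,0,0,0.021]

```text
time_s: 2.83
ee_pos: [340.8, -179.3, 229.3]
ee_rot: [180.0, -0.0, 9.6]
force: [1.3, 0.1, -0.4]
gripper_width: 90.9
gripper_force: 0.0
```

Request:
step_arm:
  plan: [1.86,-3.27,-0.01,0,0,0.021,1.79,-3.31,-0.01,0,0,0.021,1.72,-3.34,-0.01,0,0,0.021,1.64,-3.38,-0.02,0,0,0.021,1.57,-3.41,-0.01,0,0,0.021]

```text
time_s: 3.25
ee_pos: [404.8, -2.3, 229.9]
ee_rot: [180.0, -0.1, 3.6]
force: [1.2, -1.1, 1.0]
gripper_width: 91.3
gripper_force: 0.0
```

Request:
step_arm:
  plan: [1.5,-3.44,-0.02,0,0,0.021,1.43,-3.48,-0.01,0,0,0.021,1.36,-3.5,-0.02,0,0,0.022,0,0,0,0,0,0,0,0,0,0,0,0]

```text
time_s: 3.67
ee_pos: [443.2, 103.2, 229.8]
ee_rot: [180.0, 0.0, 0.2]
force: [0.0, 0.1, 0.3]
gripper_width: 91.3
gripper_force: 0.0
```

Request:
step_arm:
  plan: [0,0,1.88,0,0,0,0,0,1.88,0,0,0,0,0,1.88,0,0,0,0,0,1.88,0,0,0,0,0,1.88,0,0,0]

```text
time_s: 4.08
ee_pos: [442.5, 100.3, 135.5]
ee_rot: [180.0, -0.0, -0.1]
force: [-0.0, -0.6, 0.2]
gripper_width: 91.2
gripper_force: 0.0
```

Request:
step_arm:
  plan: [0,0,0,0,0,0,0,0,0,0,0,0,0,0,0,0,0,0,0,0,0,0,0,0,0,0,0,0,0,0]
  hand: 0
  newtons: 40

```text
time_s: 4.5
ee_pos: [443.7, 101.6, 137.2]
ee_rot: [-180.0, -0.1, -0.0]
force: [0.4, 0.1, 0.3]
gripper_width: 60.8
gripper_force: 0.0
```

Request:
step_arm:
  plan: [0,0,0,0,0,0,0,0,0,0,0,0,0,0,0,0,0,0,0,0,0,0,0,0,0,0,0,0,0,0]

```text
time_s: 4.92
ee_pos: [443.0, 101.8, 136.1]
ee_rot: [180.0, -0.0, -0.0]
force: [0.8, -0.4, 0.5]
gripper_width: 27.6
gripper_force: 0.0
```

Request:
step_arm:
  plan: [0,0,0,0,0,0,0,0,0,0,0,0,0,0,0,0,0,0,0,0,0,0,0,0,0,0,0,0,0,0]

```text
time_s: 5.33
ee_pos: [443.1, 101.8, 136.1]
ee_rot: [-180.0, -0.0, -0.0]
force: [-0.2, 0.6, 0.4]
gripper_width: 15.7
gripper_force: 40.0
```

```bash
cat > f.py <<'E'
from h import *
s=sensors.state(); print(s["ee_pos"],s["force"],s["gripper_width"],s["gripper_force"])
P={n:viewer.grab_frame(n) for n in("scene","top")}
save(P["scene"],"g1.png",(90,60,250,180),5)
S=(443,101.7,136,0)
plan([(443,101.7,156,0,2),(443,101.7,156,90,13),(443,156,156,90,3),(443,156,300,90,5)],S)
E
python3 f.py
```

```text
[443.08737979 101.83655049 136.05578553] [-0.18616333  0.63808628  0.38280516] 15.743398257261013 39.99986529350281
[0.0, 0.0, -1.0, 0.0, 0.0, 0.0, 0.0, 0.0, -1.0, 0.0, 0.0, 0.0, 0.0, 0.0, 0.0, 0.0, 0.0, -0.121, 0.0, 0.0, 0.0, 0.0, 0.0, -0.121, 0.0, 0.0, 0.0, 0.0, 0.0, -0.121]
[0.0, 0.0, 0.0, 0.0, 0.0, -0.121, 0.0, 0.0, 0.0, 0.0, 0.0, -0.121, 0.0, 0.0, 0.0, 0.0, 0.0, -0.121, 0.0, 0.0, 0.0, 0.0, 0.0, -0.121, 0.0, 0.0, 0.0, 0.0, 0.0, -0.121]
[0.0, 0.0, 0.0, 0.0, 0.0, -0.121, 0.0, 0.0, 0.0, 0.0, 0.0, -0.12, 0.0, 0.0, 0.0, 0.0, 0.0, -0.121, 0.0, 0.0, 0.0, 0.0, 0.0, -0.12, 0.0, 0.0, 0.0, 0.0, 0.0, -0.121]
[1.81, 0.0, 0.0, 0.0, 0.0, 0.0, 1.81, 0.0, 0.0, 0.0, 0.0, 0.0, 1.81, 0.0, 0.0, 0.0, 0.0, 0.0, 0.0, 0.0, -2.88, 0.0, 0.0, 0.0, 0.0, 0.0, -2.88, 0.0, 0.0, 0.0]
[0.0, 0.0, -2.88, 0.0, 0.0, 0.0, 0.0, 0.0, -2.88, 0.0, 0.0, 0.0, 0.0, 0.0, -2.88, 0.0, 0.0, 0.0]
end [443. 156. 300.] [180.   0.  90.]
```

View pics/g1.png

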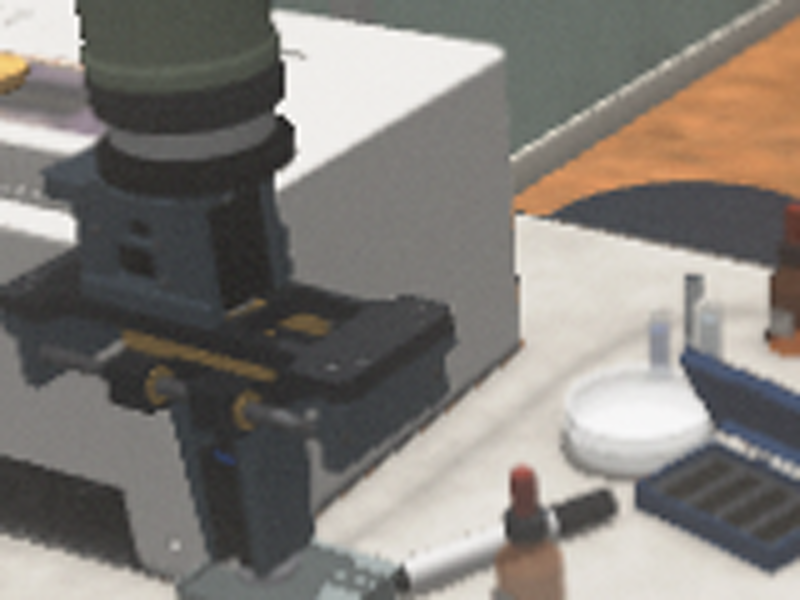

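The fingers hold the handle (around pixel 225,480) squarely and the instrument's front face lies farther in x, so the rod can come out without turning.

Request:
step_arm:
  plan: [0,0,-0.5,0,0,0,0,0,-1,0,0,0,0,0,-0.5,0,0,0,0,0,0,0,0,0]

```text
time_s: 5.77
ee_pos: [443.7, 101.7, 157.1]
ee_rot: [-180.0, -0.1, -0.0]
force: [-0.7, -0.1, -0.8]
gripper_width: 15.7
gripper_force: 40.0
```

Request:
step_arm:
  plan: [0,-1.3,0,0,0,0,0,-1.4,0,0,0,0,0,-1.4,0,0,0,0,0,-1.3,0,0,0,0,0,0,0,0,0,0]

```text
time_s: 6.18
ee_pos: [443.0, 157.2, 155.7]
ee_rot: [-180.0, 0.0, 0.1]
force: [0.0, -0.2, -2.0]
gripper_width: 15.7
gripper_force: 40.0
```

```bash
cat > f.py <<'E'
from h import *
s=sensors.state(); print(s["ee_pos"],s["ee_rot"],s["force"],s["gripper_width"])
S=(443,155.8,156,0)
# bail (618.5,-159), rod yaw -47; standoff 16mm along rod +x
y=np.radians(-47); b=np.array([618.5,-159]); e=b+16*np.array([np.cos(y),np.sin(y)]); print(e)
plan([(443,155.8,320,0,4),(*e,320,-47,10),(*e,320,-47,1)],S)
E
python3 f.py
```

```text
[443.00227947 157.22475531 155.74941965] [-1.79965198e+02  3.81613652e-03  8.51825292e-02] [ 0.03331703 -0.20446332 -1.95786123] 15.695284365784014
[ 629.41197376 -170.70165923]
[0.0, 0.0, -4.1, 0.0, 0.0, 0.0, 0.0, 0.0, -4.1, 0.0, 0.0, 0.0, 0.0, 0.0, -4.1, 0.0, 0.0, 0.0, 0.0, 0.0, -4.1, 0.0, 0.0, 0.0, 1.86, 3.27, 0.0, 0.0, 0.0, 0.082]
[2.13, 3.1, 0.0, 0.0, 0.0, 0.082, 2.37, 2.92, 0.0, 0.0, 0.0, 0.082, 2.6, 2.71, 0.0, 0.0, 0.0, 0.082, 2.82, 2.49, 0.0, 0.0, 0.0, 0.082, 3.01, 2.25, 0.0, 0.0, 0.0, 0.082]
[3.19, 2.0, 0.0, 0.0, 0.0, 0.082, 3.34, 1.73, 0.0, 0.0, 0.0, 0.082, 3.47, 1.45, 0.0, 0.0, 0.0, 0.082, 3.57, 1.16, 0.0, 0.0, 0.0, 0.082, 0.0, 0.0, 0.0, 0.0, 0.0, 0.0]
end [ 629.4 -170.7  320. ] [180.   0. -47.]
```

Request:
step_arm:
  plan: [0,0,-4.1,0,0,0,0,0,-4.1,0,0,0,0,0,-4.1,0,0,0,0,0,-4.1,0,0,0,1.86,3.27,0,0,0,0.082]

```text
time_s: 6.6
ee_pos: [463.1, 127.0, 328.6]
ee_rot: [-179.5, -0.8, -4.4]
force: [2.0, -0.3, -0.5]
gripper_width: 15.9
gripper_force: 40.0
```

Request:
step_arm:
  plan: [2.13,3.1,0,0,0,0.082,2.37,2.92,0,0,0,0.082,2.6,2.71,0,0,0,0.082,2.82,2.49,0,0,0,0.082,3.01,2.25,0,0,0,0.082]

```text
time_s: 7.02
ee_pos: [554.9, -42.7, 319.7]
ee_rot: [180.0, 0.0, -28.5]
force: [1.3, -0.5, -0.9]
gripper_width: 15.8
gripper_force: 40.0
```

Request:
step_arm:
  plan: [3.19,2.0,0,0,0,0.082,3.34,1.73,0,0,0,0.082,3.47,1.45,0,0,0,0.082,3.57,1.16,0,0,0,0.082,0,0,0,0,0,0]

```text
time_s: 7.43
ee_pos: [631.1, -177.8, 317.3]
ee_rot: [179.8, -0.1, -47.4]
force: [-1.1, 0.2, -2.6]
gripper_width: 15.6
gripper_force: 40.0
```

```bash
cat > f.py <<'E'
from h import *
P={n:viewer.grab_frame(n) for n in("scene","top")}
s=sensors.state(); print(s["ee_pos"],s["ee_rot"],s["force"],s["torque"])
A=Ro.from_euler('xyz',s["ee_rot"],degrees=True)
p=np.array(s["ee_pos"])
for nm,x,h in(("grip",0,115),("hook_rod",0,0),("hook_tip",-7,8)):
    X=p+A.apply([x,0,110-h]); r={n:viewer.pinpoint(nm,P[n])[:2] for n in P}
    print(nm,X.round(1),[(n,proj(P[n],X).round(1).tolist(),[(a["location"],a["score"]) for a in r[n]]) for n in r])
a=P["scene"]["img"][60:180,220:380,::-1];b=P["top"]["img"][70:190,190:350,::-1]
cv2.imwrite("pics/g2.png",np.vstack([cv2.resize(a,(400,300),interpolation=2),cv2.resize(b,(400,300),interpolation=2)]))
E
python3 f.py
```

```text
[ 629.04672254 -172.71909992  318.310127  ] [ 1.79902597e+02  1.44800300e-01 -4.71142867e+01] [-0.09468299 -0.7492193  -0.69395933] [0.13724539 0.00430951 0.02513059]
grip [ 629.1 -172.7  323.3] [('scene', [299.6, 73.4], [([300.4, 75.1], 0.49)]), ('top', [277.0, 112.1], [])]
hook_rod [ 628.7 -172.6  208.3] [('scene', [295.6, 125.8], [([144.1, 173.7], 0.74), ([297.7, 127.8], 0.53)]), ('top', [274.1, 128.3], [([273.5, 130.1], 0.37), ([300.4, 233.7], 0.29)])]
hook_tip [ 624.  -167.5  216.3] [('scene', [292.8, 122.8], [([295.4, 122.8], 0.83), ([288.6, 246.4], 0.64)]), ('top', [271.7, 129.8], [([299.8, 236.5], 0.71), ([272.9, 132.7], 0.36)])]
```

View pics/g2.png

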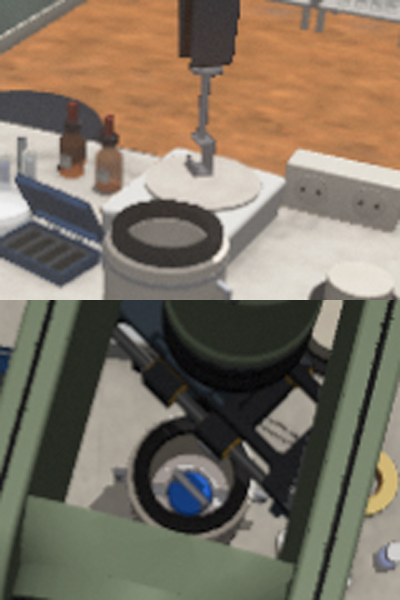

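The rod hangs upright beyond the mouth, with the tip facing the bar; the bar runs diagonally across the blue cap (pixel 185,490 in the crop).

Request:
step_arm:
  plan: [0.2,0,2,0,0,0,0,0,2,0,0,0,0,0,2,0,0,0,0,0,1,0,0,0,0,0,0,0,0,0]

```text
time_s: 8.25
ee_pos: [629.3, -171.3, 247.6]
ee_rot: [179.8, 0.3, -46.9]
force: [0.3, -0.1, -1.7]
gripper_width: 16.3
gripper_force: 40.0
```

Request:
step_arm:
  plan: [0,0,1,0,0,0,0,0,1,0,0,0,0,0,1,0,0,0,0,0,0.6,0,0,0,0,0,0,0,0,0]

```text
time_s: 8.67
ee_pos: [629.9, -172.1, 212.2]
ee_rot: [179.9, 0.2, -47.0]
force: [0.4, 0.8, -1.8]
gripper_width: 15.7
gripper_force: 40.0
```

Request:
step_arm:
  plan: [0,0,0.3,0,0,0,0,0,0.3,0,0,0,0,0,0.3,0,0,0,0,0,0.3,0,0,0,0,0,0,0,0,0]

```text
time_s: 9.08
ee_pos: [630.4, -172.2, 201.4]
ee_rot: [180.0, 0.0, -47.0]
force: [-0.2, -0.0, -1.6]
gripper_width: 15.8
gripper_force: 40.0
```

Request:
step_arm:
  plan: [0,0,0.5,0,0,0,0,0,0.5,0,0,0,0,0,0.5,0,0,0,0,0,0.35,0,0,0,0,0,0,0,0,0]

```text
time_s: 9.5
ee_pos: [630.1, -172.2, 182.2]
ee_rot: [179.9, 0.1, -47.0]
force: [-0.2, 0.7, -0.7]
gripper_width: 15.7
gripper_force: 40.0
```

Request:
step_arm:
  plan: [0,0,0,0,0,0,-0.3,0,0,0,0,0,-0.4,0,0,0,0,0,-0.4,0,0,0,0,0,0,0,0,0,0,0]

```text
time_s: 9.92
ee_pos: [622.6, -163.6, 183.9]
ee_rot: [-180.0, 0.0, -47.0]
force: [0.8, 0.7, -0.7]
gripper_width: 15.8
gripper_force: 40.0
```

Request:
step_arm:
  plan: [-0.2,0,0,0,0,0,-0.2,0,0,0,0,0,-0.1,0,0,0,0,0,0,0,0,0,0,0]

```text
time_s: 10.25
ee_pos: [619.7, -160.4, 183.6]
ee_rot: [180.0, -0.0, -47.0]
force: [0.0, -0.3, -2.5]
gripper_width: 15.4
gripper_force: 40.0
```

Request:
step_arm:
  plan: [-0.1,0,0,0,0,0,-0.1,0,0,0,0,0,0,0,0,0,0,0]

```text
time_s: 10.5
ee_pos: [618.3, -159.1, 183.5]
ee_rot: [180.0, 0.0, -47.0]
force: [-0.9, 0.5, -0.2]
gripper_width: 16.0
gripper_force: 40.0
```

Request:
step_arm:
  plan: [-0.1,0,0,0,0,0,0,0,0,0,0,0]

```text
time_s: 10.67
ee_pos: [617.7, -158.3, 183.5]
ee_rot: [180.0, 0.0, -47.0]
force: [-0.3, -0.7, -1.5]
gripper_width: 15.3
gripper_force: 40.0
```

```bash
cat > g.py <<'E'
from h import *
import sys
F=[];T=[];W=[]
for i in range(3):
    t=viewer.grab_frame("top"); s=sensors.state(); F.append(s["force"]);T.append(s["torque"]);W.append(s["ee_pos"])
print(np.mean(F,0).round(2),np.mean(T,0).round(3),np.mean(W,0).round(1),s["ee_rot"].round(2),s["qpos"].round(0))
if len(sys.argv)>1:
    s=viewer.grab_frame("scene")
    a=s["img"][100:190,225:345,::-1];b=t["img"][110:170,227:307,::-1]
    cv2.imwrite("pics/"+sys.argv[1],np.vstack([cv2.resize(a,(400,300),interpolation=2),cv2.resize(b,(400,300),interpolation=2)]))
E
python3 g.py
```

```text
[-0.14  0.2  -1.36] [ 0.107  0.002 -0.011] [ 617.8 -158.4  183.5] [ 1.800e+02 -1.000e-02 -4.699e+01] [-15.  26.  85.  -0.  70. 122.]
```

Request:
step_arm:
  plan: [-0.1,0,0,0,0,0,0,0,0,0,0,0]

```text
time_s: 10.98
ee_pos: [617.0, -157.7, 183.6]
ee_rot: [180.0, -0.0, -47.0]
force: [-0.2, 0.3, -2.2]
gripper_width: 15.8
gripper_force: 40.0
```

Request:
step_arm:
  plan: [-0.1,0,0,0,0,0,0,0,0,0,0,0]

```text
time_s: 11.15
ee_pos: [616.3, -156.9, 183.6]
ee_rot: [180.0, -0.0, -47.0]
force: [-0.5, 0.5, -2.0]
gripper_width: 15.7
gripper_force: 40.0
```

```bash
python3 g.py g3.png
```

```text
[ 0.02 -0.14 -1.73] [ 0.063 -0.067  0.012] [ 616.4 -157.   183.6] [ 1.800e+02 -1.000e-02 -4.699e+01] [-15.  25.  85.  -0.  70. 122.]
```

View pics/g3.png

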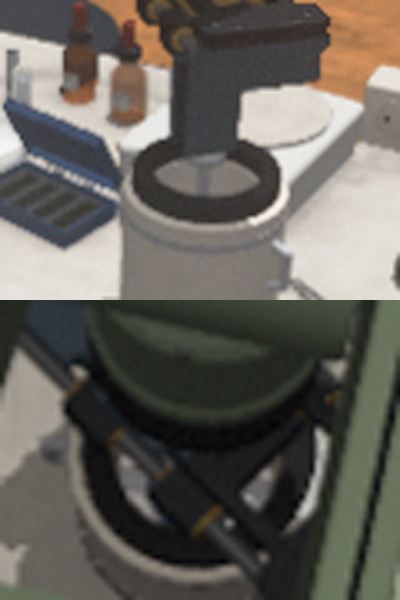

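Request:
step_arm:
  plan: [-0.1,0,0,0,0,0,0,0,0,0,0,0]

```text
time_s: 11.52
ee_pos: [615.6, -156.1, 183.6]
ee_rot: [180.0, 0.0, -47.0]
force: [-0.7, -0.1, -0.7]
gripper_width: 15.9
gripper_force: 40.0
```

```bash
python3 g.py
```

```text
[-0.35 -0.29 -1.79] [ 0.059 -0.019  0.017] [ 615.7 -156.2  183.6] [-1.800e+02 -1.000e-02 -4.699e+01] [-15.  25.  85.  -0.  69. 122.]
```

Request:
step_arm:
  plan: [0,0,-0.4,0,0,0,0,0,-0.3,0,0,0,0,0,0,0,0,0]

```text
time_s: 11.92
ee_pos: [616.2, -156.4, 191.6]
ee_rot: [-179.9, -0.1, -47.0]
force: [0.2, -0.3, -1.5]
gripper_width: 15.9
gripper_force: 40.0
```

```bash
python3 g.py
```

```text
[ 0.24 -0.46 -1.02] [ 0.032 -0.038 -0.002] [ 615.9 -156.3  191. ] [-1.7999e+02 -2.0000e-02 -4.7000e+01] [-15.  25.  85.  -0.  70. 122.]
```

Request:
step_arm:
  plan: [0,0,-0.3,0,0,0,0,0,-0.3,0,0,0,0,0,0,0,0,0]

```text
time_s: 12.32
ee_pos: [615.8, -156.2, 196.9]
ee_rot: [-180.0, -0.0, -47.0]
force: [-0.5, -0.3, -3.4]
gripper_width: 16.0
gripper_force: 40.0
```

Request:
step_arm:
  plan: [0,0,-0.2,0,0,0,0,0,-0.2,0,0,0,0,0,0,0,0,0]

```text
time_s: 12.57
ee_pos: [615.7, -156.2, 200.6]
ee_rot: [180.0, 0.0, -47.0]
force: [0.4, -0.2, -4.7]
gripper_width: 15.9
gripper_force: 40.0
```

```bash
python3 g.py
```

```text
[-0.25  0.39 -4.39] [ 0.099  0.083 -0.021] [ 615.6 -156.2  200.4] [ 1.7998e+02  2.0000e-02 -4.6990e+01] [-15.  25.  84.  -0.  72. 122.]
```

Request:
step_arm:
  plan: [0.15,0,-0.15,0,0,0,0,0,-0.15,0,0,0,0,0,0,0,0,0]

```text
time_s: 12.97
ee_pos: [617.0, -157.5, 203.9]
ee_rot: [-180.0, -0.0, -47.0]
force: [0.3, -0.6, -4.1]
gripper_width: 16.2
gripper_force: 40.0
```

Request:
step_arm:
  plan: [0,0,-0.15,0,0,0,0,0,0,0,0,0]

```text
time_s: 13.13
ee_pos: [616.6, -157.4, 205.1]
ee_rot: [180.0, -0.0, -47.0]
force: [0.6, 0.1, -4.9]
gripper_width: 15.9
gripper_force: 40.0
```

```bash
python3 g.py
```

```text
[ 0.2  -0.19 -3.9 ] [0.059 0.082 0.009] [ 616.7 -157.4  205. ] [179.99  -0.   -46.99] [-15.  25.  83.  -0.  72. 122.]
```

Request:
step_arm:
  plan: [0,0,-0.15,0,0,0,0,0,0,0,0,0,0,0,0,0,0,0]

```text
time_s: 13.53
ee_pos: [616.6, -157.3, 206.0]
ee_rot: [180.0, 0.0, -47.0]
force: [0.4, -0.6, -8.7]
gripper_width: 15.8
gripper_force: 40.0
```

Request:
step_arm:
  plan: [0,0,-0.15,0,0,0,0,0,0,0,0,0,0,0,0,0,0,0]

```text
time_s: 13.78
ee_pos: [616.6, -157.4, 207.8]
ee_rot: [180.0, 0.0, -47.0]
force: [0.6, -0.6, -9.3]
gripper_width: 15.6
gripper_force: 40.0
```

```bash
python3 g.py
```

```text
[-0.54 -1.01 -8.68] [-0.008 -0.007 -0.015] [ 616.6 -157.4  207.8] [ 1.7998e+02  2.0000e-02 -4.6990e+01] [-15.  25.  83.  -0.  73. 122.]
```

Request:
step_arm:
  plan: [0,0,0,0,0,-0.08,0,0,0,0,0,-0.08,0,0,0,0,0,-0.08,0,0,0,0,0,-0.08,0,0,0,0,0,-0.08]

```text
time_s: 14.35
ee_pos: [616.6, -157.4, 207.9]
ee_rot: [180.0, 0.0, -23.9]
force: [-1.0, 0.3, -7.4]
gripper_width: 15.8
gripper_force: 40.0
```

Request:
step_arm:
  plan: [0,0,0,0,0,-0.05,0,0,0,0,0,-0.04,0,0,0,0,0,-0.04,0,0,0,0,0,-0.04,0,0,0,0,0,0]

```text
time_s: 14.77
ee_pos: [616.8, -157.6, 208.0]
ee_rot: [180.0, -0.0, -14.3]
force: [0.9, -1.4, -8.3]
gripper_width: 16.1
gripper_force: 40.0
```

```bash
python3 g.py
```

```text
[ 0.4  -0.61 -8.88] [-0.26  -0.082 -0.039] [ 616.8 -157.5  208. ] [ 1.7997e+02 -2.0000e-02 -1.4390e+01] [-15.  25.  83.  -0.  73.  89.]
```

Request:
step_arm:
  plan: [0,0,0,0,0,-0.03,0,0,0,0,0,-0.03,0,0,0,0,0,0,0,0,0,0,0,0]

```text
time_s: 15.25
ee_pos: [616.8, -157.5, 208.0]
ee_rot: [180.0, -0.0, -11.0]
force: [0.5, -1.8, -8.3]
gripper_width: 15.6
gripper_force: 40.0
```

Request:
step_arm:
  plan: [0,0,0,0,0,-0.03,0,0,0,0,0,-0.03,0,0,0,0,0,0,0,0,0,0,0,0]

```text
time_s: 15.58
ee_pos: [616.6, -157.6, 208.0]
ee_rot: [180.0, 0.0, -7.5]
force: [0.3, -1.2, -8.8]
gripper_width: 15.6
gripper_force: 40.0
```

Request:
step_arm:
  plan: [0,0,0,0,0,-0.03,0,0,0,0,0,-0.03,0,0,0,0,0,0,0,0,0,0,0,0]

```text
time_s: 15.92
ee_pos: [616.6, -157.6, 208.0]
ee_rot: [180.0, 0.0, -4.1]
force: [0.0, -3.1, -8.8]
gripper_width: 16.1
gripper_force: 40.0
```

Request:
step_arm:
  plan: [0,0,0,0,0,-0.03,0,0,0,0,0,-0.03,0,0,0,0,0,0,0,0,0,0,0,0]

```text
time_s: 16.25
ee_pos: [616.4, -157.6, 208.0]
ee_rot: [180.0, 0.0, -0.7]
force: [-0.5, -3.3, -8.6]
gripper_width: 16.0
gripper_force: 40.0
```

Request:
step_arm:
  plan: [0,0,0,0,0,-0.03,0,0,0,0,0,-0.03,0,0,0,0,0,0,0,0,0,0,0,0]

```text
time_s: 16.58
ee_pos: [617.4, -157.0, 209.0]
ee_rot: [-180.0, -0.1, 2.8]
force: [-0.0, 0.1, -4.4]
gripper_width: 15.9
gripper_force: 40.0
```

```bash
python3 g.py
```

```text
[ 0.02 -0.61 -4.63] [-0.123 -0.024  0.024] [ 617.2 -157.1  208.8] [ 1.80e+02 -8.00e-02  2.81e+00] [-15.  25.  83.   0.  73.  72.]
```

Request:
step_arm:
  plan: [0,0,-0.2,0,0,0,0,0,-0.2,0,0,0,0,0,0,0,0,0]

```text
time_s: 16.98
ee_pos: [617.0, -157.3, 212.7]
ee_rot: [180.0, -0.1, 2.8]
force: [1.1, -0.1, -3.5]
gripper_width: 15.6
gripper_force: 40.0
```

Request:
step_arm:
  plan: [0,0,-0.2,0,0,0,0,0,-0.2,0,0,0,0,0,-0.2,0,0,0,0,0,0,0,0,0]

```text
time_s: 17.32
ee_pos: [617.0, -157.4, 218.7]
ee_rot: [180.0, -0.1, 2.8]
force: [0.2, 0.1, -4.3]
gripper_width: 16.0
gripper_force: 40.0
```

Request:
step_arm:
  plan: [0,0,-0.8,0,0,0,0,0,-0.8,0,0,0,0,0,-0.8,0,0,0,0,0,-0.8,0,0,0,0,0,0,0,0,0]

```text
time_s: 17.73
ee_pos: [617.8, -157.5, 252.9]
ee_rot: [179.9, -0.3, 2.9]
force: [-0.4, -0.8, -3.7]
gripper_width: 15.8
gripper_force: 40.0
```

Request:
step_arm:
  plan: [0,0,-1,0,0,0,0,0,-1.5,0,0,0,0,0,-1.5,0,0,0,0,0,-1.5,0,0,0,0,0,-1.5,0,0,0]

```text
time_s: 18.15
ee_pos: [616.6, -157.2, 321.1]
ee_rot: [-180.0, 0.0, 2.9]
force: [0.2, -0.3, -4.1]
gripper_width: 15.9
gripper_force: 40.0
```

Request:
step_arm:
  plan: [0,0,-1.5,0,0,0,0,0,-1.5,0,0,0,0,0,-1,0,0,0,0,0,-0.5,0,0,0,0,0,0,0,0,0]

```text
time_s: 18.57
ee_pos: [617.1, -157.4, 366.4]
ee_rot: [180.0, -0.1, 2.9]
force: [-0.3, -0.1, -4.6]
gripper_width: 15.3
gripper_force: 40.0
```

```bash
cat > f.py <<'E'
from h import *
t=viewer.grab_frame("top"); sc=viewer.grab_frame("scene"); s=sensors.state(); print(s["ee_pos"],s["ee_rot"],s["force"])
for n in ("bail","canister","hook_rod"):
    print(n,[(p["shot"],a["location"],round(a["score"],2)) for p in (t,sc) for a in viewer.pinpoint(n,p)[:2]])
p=np.array(s["ee_pos"]); print("expected canister",proj(sc,[p[0],p[1],p[2]-182]),"hook",proj(sc,[p[0],p[1],p[2]-110]))
for k in("socket","rack","other_canister"): print(k,[(a["location"],round(a["score"],2),atz(t,a["location"],12 if k!="rack" else 0).round(1)) for a in viewer.pinpoint(k,t)[:2]],[(a["location"],round(a["score"],2),atz(sc,a["location"],12 if k!="rack" else 0).round(1)) for a in viewer.pinpoint(k,sc)[:2]])
save(sc,"g4.png",(200,50,360,290),2.5)
plan([(473,-238,362,3,9),(473,-238,362,3,1)],(617.3,-157.5,s["ee_pos"][2],2.8))
E
python3 f.py
```

```text
[ 616.50945251 -157.24623966  364.34762081] [-1.79981515e+02  6.84078762e-02  2.85452052e+00] [-0.12616015 -0.30738639 -5.05436308]
bail [(41, [265.9, 129.3], 0.88), (41, [267.0, 134.2], 0.48), (42, [286.4, 105.3], 0.96)]
canister [(41, [267.5, 136.1], 0.73), (42, [285.6, 136.1], 0.84), (42, [288.6, 105.4], 0.34)]
hook_rod [(41, [265.3, 127.6], 0.63), (41, [266.8, 128.0], 0.23), (42, [289.0, 106.8], 0.84)]
expected canister [286.00221157 137.43773976] hook [287.94159332 106.40486181]
socket [([300.8, 207.8], 0.66, array([ 478.6, -240.5,   12. ]))] [([287.7, 248.8], 0.68, array([ 470.4, -232.7,   12. ]))]
rack [([262.9, 127.9], 0.64, array([ 678.7, -155.1,    0. ])), ([301.0, 222.3], 0.53, array([ 443.6, -241.1,    0. ]))] [([284.8, 263.7], 0.58, array([ 439.7, -240. ,    0. ]))]
other_canister [([300.0, 236.8], 0.42, array([ 409.1, -236.3,   12. ]))] [([277.7, 268.0], 0.56, array([ 411.5, -236.1,   12. ]))]
[-1.65, 0.82, 0.03, 0.0, 0.0, 0.0, -1.64, 0.81, 0.03, 0.0, 0.0, 0.0, -1.65, 0.82, 0.02, 0.0, 0.0, 0.0, -1.64, 0.81, 0.03, 0.0, 0.0, -0.001, -1.65, 0.81, 0.02, 0.0, 0.0, 0.0]
[-1.65, 0.81, 0.03, 0.0, 0.0, -0.001, -1.64, 0.81, 0.02, 0.0, 0.0, 0.0, -1.65, 0.82, 0.03, 0.0, 0.0, -0.001, -1.64, 0.81, 0.02, 0.0, 0.0, 0.0, 0.0, 0.0, 0.0, 0.0, 0.0, 0.0]
end [ 473. -238.  362.] [180.   0.   3.]
```

View pics/g4.png

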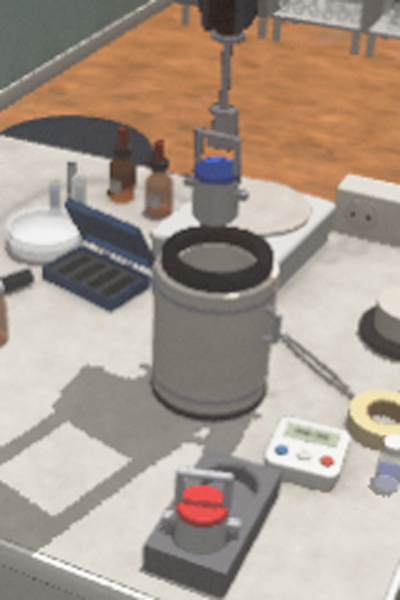

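The canister hangs upright on the hook above the dewar (cap at about pixel 215,170 of the crop); the rack's empty socket is at about (235,470).

Request:
step_arm:
  plan: [-0.8,0.4,0,0,0,0,-1.6,0.8,0,0,0,0,-1.6,0.8,0,0,0,0,-1.6,0.8,0,0,0,0,-1.6,0.8,0,0,0,0]

```text
time_s: 19.68
ee_pos: [545.0, -197.4, 365.1]
ee_rot: [180.0, 0.0, 2.9]
force: [-0.6, 0.2, -4.0]
gripper_width: 15.8
gripper_force: 40.0
```

Request:
step_arm:
  plan: [-1.6,0.8,0,0,0,0,-1.6,0.8,0,0,0,0,-1.6,0.8,0,0,0,0,-1.6,0.8,0,0,0,0,-1.2,0.5,0,0,0,0]

```text
time_s: 20.1
ee_pos: [470.5, -238.5, 365.4]
ee_rot: [179.9, 0.0, 2.8]
force: [-0.2, -0.6, -4.4]
gripper_width: 15.7
gripper_force: 40.0
```

Request:
step_arm:
  plan: [0,0,2,0,0,0,0,0,3,0,0,0,0,0,3,0,0,0,0,0,2.5,0,0,0,0,0,1.5,0,0,0]

```text
time_s: 20.52
ee_pos: [471.1, -237.1, 242.4]
ee_rot: [-179.9, 0.1, 2.8]
force: [-0.1, 0.1, -4.8]
gripper_width: 16.0
gripper_force: 40.0
```

Request:
step_arm:
  plan: [0,0,1,0,0,0,0,0,0.5,0,0,0,0,0,0,0,0,0,0,0,0,0,0,0,0,0,0,0,0,0]

```text
time_s: 20.93
ee_pos: [473.5, -238.0, 231.4]
ee_rot: [179.9, -0.2, 2.8]
force: [1.1, -0.7, -4.5]
gripper_width: 15.9
gripper_force: 40.0
```

```bash
cat > k.py <<'E'
from h import *
t=viewer.grab_frame("top"); sc=viewer.grab_frame("scene"); s=sensors.state(); p=np.array(s["ee_pos"]); print(p,s["ee_rot"],s["force"])
for n,h in (("bail",-110+3.5),("canister",-182),("hook_rod",-110)):
    X=p+[0,0,h]
    for q in(t,sc): print(n,q["shot"],"exp",proj(q,X).round(1),[(a["location"],round(a["score"],2)) for a in viewer.pinpoint(n,q)[:2]])
a=sc["img"][175:295,215:335,::-1];b=t["img"][170:260,255:345,::-1]
cv2.imwrite("pics/g5.png",np.hstack([cv2.resize(a,(400,400),interpolation=2),cv2.resize(b,(400,400),interpolation=2)]))
E
python3 k.py
```

```text
[ 473.43460032 -237.94175665  231.26275969] [ 1.79917183e+02 -1.61014208e-01  2.85382092e+00] [ 0.54757424  0.83194095 -5.14043179]
bail 43 exp [305.5 208.7] []
bail 44 exp [294.4 205.4] [([293.1, 207.6], 0.76)]
canister 43 exp [301.5 209.6] []
canister 44 exp [291.8 235.2] [([294.9, 229.4], 0.85)]
hook_rod 43 exp [305.3 208.7] []
hook_rod 44 exp [294.3 206.9] [([294.9, 207.2], 0.73), ([296.0, 228.8], 0.6)]
```

View pics/g5.png

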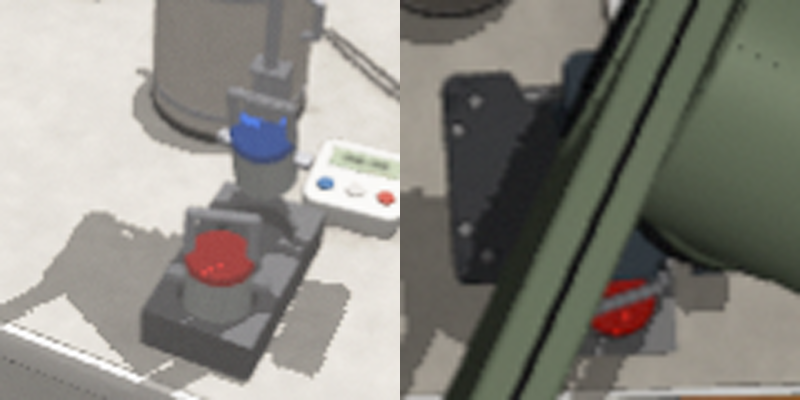

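```bash
cat > k2.py <<'E'
from h import *
for i in range(3):
    sc=viewer.grab_frame("scene")
    s=sensors.state(); p=np.array(s["ee_pos"]); im=sc["img"].astype(int)
    r,g,b=im[...,0],im[...,1],im[...,2]
    def cen(m):
        n,l,st,c=cv2.connectedComponentsWithStats(m.astype(np.uint8)); i=1+st[1:,4].argmax(); x,y,w,h=st[i,:4]; return np.array([x+w/2-.5,y+h/2-.5]),(w,h)
    m=b>r+50; m[:185]=0;m[240:]=0;m[:,:250]=0;m[:,309:]=0
    cb=cen(m); m=r>b+70; m[:225]=0;m[:,:255]=0;m[:,310:]=0;m[270:]=0; cr=cen(m)
    print(p.round(1),"blue",cb,"exp",proj(sc,p+[0,0,-182+43]).round(1),"red",cr,"exp",proj(sc,[410,-238.5,12+43]).round(1),[(a["location"],round(a["score"],2)) for a in viewer.pinpoint("canister",sc)[:1]])
E
python3 k2.py
```

```text
[ 472.8 -237.6  230.2] blue (array([291.5, 216.5]), (np.int32(18), np.int32(14))) exp [293.  219.2] red (array([280.5, 251. ]), (np.int32(20), np.int32(15))) exp [279.6 253. ] [([294.3, 233.2], 0.78)]
[ 473.  -237.7  230.2] blue (array([292.5, 216. ]), (np.int32(18), np.int32(15))) exp [293.  219.2] red (array([280.5, 251. ]), (np.int32(20), np.int32(15))) exp [279.6 253. ] [([295.8, 228.1], 0.61)]
[ 472.5 -237.6  230.1] blue (array([290.5, 217.5]), (np.int32(18), np.int32(14))) exp [292.9 219.3] red (array([280.5, 251. ]), (np.int32(20), np.int32(15))) exp [279.6 253. ] [([291.7, 235.7], 0.63)]
```

Request:
step_arm:
  plan: [0,0,0,0,0,0,0,0,0,0,0,0,0,0,0,0,0,0,0,0,0,0,0,0,0,0,0,0,0,0]

```text
time_s: 22.05
ee_pos: [472.5, -237.6, 230.1]
ee_rot: [180.0, 0.0, 2.9]
force: [0.4, -0.6, -5.0]
gripper_width: 15.7
gripper_force: 40.0
```

Request:
step_arm:
  plan: [0,0,0,0,0,0,0,0,0,0,0,0,0,0,0,0,0,0,0,0,0,0,0,0,0,0,0,0,0,0]

```text
time_s: 22.47
ee_pos: [472.7, -237.7, 230.1]
ee_rot: [180.0, -0.0, 2.9]
force: [0.1, -0.1, -4.4]
gripper_width: 16.1
gripper_force: 40.0
```

```bash
sed -i 's/range(3)/range(6)/' k2.py; python3 k2.py; cat >> k2.py <<'E'
for d in ([5,0,0],[0,5,0],[0,0,5]): print(d,(proj(sc,p+[0,0,-139]+np.array(d))-proj(sc,p+[0,0,-139])).round(2))
E
python3 k2.py|tail -3
```

```text
[ 472.5 -237.6  230.1] blue (array([290.5, 217.5]), (np.int32(18), np.int32(14))) exp [292.9 219.3] red (array([280.5, 251. ]), (np.int32(20), np.int32(15))) exp [279.6 253. ] [([290.9, 234.5], 0.87)]
[ 472.3 -237.6  230. ] blue (array([289.5, 219. ]), (np.int32(18), np.int32(13))) exp [292.8 219.4] red (array([280.5, 251. ]), (np.int32(20), np.int32(15))) exp [279.6 253. ] [([290.3, 237.4], 0.75)]
[ 472.5 -237.6  230. ] blue (array([290.5, 218. ]), (np.int32(18), np.int32(13))) exp [292.9 219.4] red (array([280.5, 251. ]), (np.int32(20), np.int32(15))) exp [279.6 253. ] [([289.5, 237.0], 0.95)]
[ 472.7 -237.6  230.1] blue (array([291.5, 217. ]), (np.int32(18), np.int32(15))) exp [293.  219.3] red (array([280.5, 251. ]), (np.int32(20), np.int32(15))) exp [279.6 253. ] [([292.2, 232.6], 0.6)]
[ 472.7 -237.6  230.1] blue (array([291.5, 216.5]), (np.int32(18), np.int32(14))) exp [293.  219.3] red (array([280.5, 251.5]), (np.int32(20), np.int32(16))) exp [279.6 253. ] [([293.0, 235.6], 0.82)]
[ 472.5 -237.6  230.1] blue (array([290.5, 218. ]), (np.int32(18), np.int32(13))) exp [292.9 219.4] red (array([280.5, 251. ]), (np.int32(20), np.int32(15))) exp [279.6 253. ] [([292.3, 233.8], 0.61)]
[5, 0, 0] [ 0.96 -1.45]
[0, 5, 0] [-2.38 -0.74]
[0, 0, 5] [ 0.18 -1.99]
```

```bash
cat > m.py <<'E'
from h import *
t=viewer.grab_frame("top");sc=viewer.grab_frame("scene")
D=lambda x,y:(270+(x-400)*70/400,190+(y-300)*52/300)
for a in [(490,343),(497,598),(655,337),(664,598)]: print("rack edge",atz(t,D(*a),28).round(1))
T=cv2.resize(cv2.imread("pics/top0.png"),(512,384),interpolation=cv2.INTER_AREA)[:,:,::-1].astype(int)
S=cv2.resize(cv2.imread("pics/scene0.png"),(512,384),interpolation=cv2.INTER_AREA)[:,:,::-1].astype(int)
for nm,I,p in(("top",T,t),("scene",S,sc)):
    m=I[...,0]>I[...,2]+70
    m[:220]=0;m[270:]=0;m[:,:265]=0;m[:,320:]=0
    ys,xs=np.nonzero(m); e=cv2.fitEllipse(cv2.convexHull(np.c_[xs,ys].astype(np.int32))) ; print(nm,"red",len(xs),e,atz(p,e[0],60 if nm=="top" else 57).round(1))
# model silhouettes of red cap top: socket ellipse in top by dark edge
g=cv2.resize(T[195:225,280:325].astype(np.uint8),None,fx=16,fy=16,interpolation=cv2.INTER_CUBIC)
cv2.imwrite("pics/sock.png",np.hstack([g[:,:,::-1],cv2.resize(S[235:260,272:309].astype(np.uint8),(int(480*37/25),480),interpolation=2)[:,:,::-1]])[:, :])
print(proj(t,[473.9,-238.6,28]),proj(sc,[473.9,-238.6,28]))
E
python3 m.py; python3 -c "
import cv2;i=cv2.imread('pics/sock.png');print(i.shape);cv2.imwrite('pics/sock2.png',cv2.resize(i,(800,int(i.shape[0]*800/i.shape[1]))))"
```

```text
rack edge [ 503.7 -203.9   28. ]
rack edge [ 399.3 -203.5   28. ]
rack edge [ 504.2 -272.3   28. ]
rack edge [ 397.5 -272.3   28. ]
top red 674 ((292.230224609375, 264.48577880859375), (52.40126037597656, 76.32542419433594), 21.160634994506836) [ 349.2 -211.6   60. ]
scene red 241 ((280.5081787109375, 251.4306640625), (15.605121612548828, 19.90225601196289), 98.89588165283203) [ 412.8 -239.    57. ]
[300.81449494 209.6027556 ] [291.49039726 242.94272629]
(480, 1430, 3)
```

View pics/sock2.png

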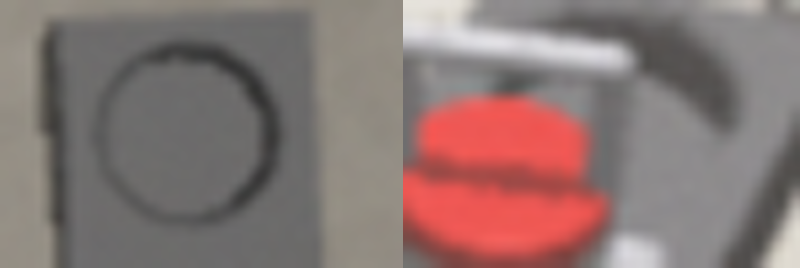

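Request:
step_arm:
  plan: [0,0.1,0,0,0,0,0.1,0.1,0,0,0,0,0.05,0.1,0,0,0,0,0,0.1,0,0,0,0,0,0,0,0,0,0]

```text
time_s: 24.18
ee_pos: [474.4, -241.8, 230.0]
ee_rot: [180.0, -0.0, 2.8]
force: [1.4, 0.0, -4.9]
gripper_width: 15.7
gripper_force: 40.0
```

Request:
step_arm:
  plan: [0,0,0,0,0,0,0,0,0,0,0,0,0,0,0,0,0,0,0,0,0,0,0,0,0,0,0,0,0,0]

```text
time_s: 24.6
ee_pos: [474.2, -241.5, 230.1]
ee_rot: [180.0, -0.0, 2.9]
force: [0.1, 0.1, -4.5]
gripper_width: 16.0
gripper_force: 40.0
```

Request:
step_arm:
  plan: [0,0,0,0,0,0,0,0,0,0,0,0,0,0,0,0,0,0,0,0,0,0,0,0,0,0,0,0,0,0]

```text
time_s: 25.02
ee_pos: [474.3, -241.5, 230.1]
ee_rot: [180.0, -0.0, 2.9]
force: [-0.6, 0.5, -3.6]
gripper_width: 15.8
gripper_force: 40.0
```

Request:
step_arm:
  plan: [0,0,0,0,0,0,0,0,0,0,0,0,0,0,0,0,0,0,0,0,0,0,0,0,0,0,0,0,0,0]

```text
time_s: 25.43
ee_pos: [474.2, -241.5, 230.0]
ee_rot: [180.0, -0.0, 2.8]
force: [-0.0, 1.3, -4.0]
gripper_width: 16.1
gripper_force: 40.0
```

Request:
step_arm:
  plan: [0,0,0,0,0,0,0,0,0,0,0,0,0,0,0,0,0,0,0,0,0,0,0,0,0,0,0,0,0,0]

```text
time_s: 25.85
ee_pos: [474.2, -241.5, 230.0]
ee_rot: [180.0, 0.0, 2.9]
force: [0.2, -0.0, -4.4]
gripper_width: 15.5
gripper_force: 40.0
```

```bash
cat > k3.py <<'E'
from h import *
C=[]
for i in range(12):
    sc=viewer.grab_frame("scene"); im=sc["img"].astype(int); m=im[...,2]>im[...,0]+40
    m[:185]=0;m[240:]=0;m[:,:250]=0;m[:,309:]=0
    w=np.clip(im[...,2]-im[...,0]-20,0,None)*cv2.dilate(m.astype(np.uint8),np.ones((3,3)))
    ys,xs=np.indices(w.shape); C.append([(w*xs).sum()/w.sum(),(w*ys).sum()/w.sum()])
C=np.array(C); s=sensors.state(); p=np.array(s["ee_pos"]); print(C.round(1).tolist()); print(C.mean(0),p,s["time_s"],s["force"])
for z in(43,45): print(proj(sc,[p[0],p[1],p[2]-182+z]))
E
python3 k3.py
```

```text
[[293.2, 217.5], [293.1, 217.5], [293.1, 217.5], [293.1, 217.5], [293.1, 217.5], [293.1, 217.5], [293.1, 217.5], [293.1, 217.5], [293.1, 217.5], [293.1, 217.5], [293.1, 217.5], [293.1, 217.5]]
[293.14198109 217.49646227] [ 474.26667442 -241.52559893  230.06163767] 26.45 [-0.93658632  0.04824623 -4.22079642]
[295.10209501 219.41121951]
[295.17524914 218.61751676]
```

```bash
cat > k4.py <<'E'
from h import *
sc=viewer.grab_frame("scene"); im=sc["img"].astype(int); s=sensors.state(); p=np.array(s["ee_pos"])
r,g,b=im[...,0],im[...,1],im[...,2]
def fit(w,x0,x1,y0,y1):
    k=cv2.resize(np.clip(w[y0:y1,x0:x1],0,255).astype(np.uint8),None,fx=8,fy=8,interpolation=cv2.INTER_CUBIC)
    c=np.vstack([q for q in cv2.findContours((k>45).astype(np.uint8),0,2)[0] if len(q)>20]); h=cv2.convexHull(c); e=cv2.fitEllipse(h); x,y,ww,hh=cv2.boundingRect(h)
    f=lambda q:np.round((np.array(q)+.5)/8-.5+[x0,y0],2)
    return f(e[0]),f((x+ww/2,y+hh/2)),(ww/8,hh/8)
B=fit(b-r,275,309,195,235); R=fit(r-b,262,300,230,268)
print("blue",B,"red",R)
print("exp blue@target",proj(sc,[474.2,-238.2,p[2]-182+45]).round(2),"exp red",proj(sc,[412.2,-238.5,57]).round(2))
E
python3 k4.py
```

```text
blue (array([293.68, 217.85]), array([292.94, 217.88]), (18.25, 14.625)) red (array([280.49, 252.05]), array([280.44, 252.  ]), (20.75, 16.875))
exp blue@target [293.57 218.14] exp red [280.14 251.53]
```

Request:
step_arm:
  plan: [-0.1,0.1,0.3,0,0,0,0,0,0.4,0,0,0,0,0,0.4,0,0,0,0,0,0.4,0,0,0,0,0,0.2,0,0,0]

```text
time_s: 26.92
ee_pos: [472.9, -242.4, 212.1]
ee_rot: [-180.0, 0.1, 2.9]
force: [0.5, 0.5, -4.4]
gripper_width: 16.0
gripper_force: 40.0
```

Request:
step_arm:
  plan: [0,0,0.15,0,0,0,0,0,0.15,0,0,0,0,0,0.1,0,0,0,0,0,0,0,0,0]

```text
time_s: 27.25
ee_pos: [473.3, -242.5, 208.9]
ee_rot: [-180.0, 0.0, 2.9]
force: [-0.2, 0.8, -3.2]
gripper_width: 16.2
gripper_force: 40.0
```

```bash
python3 g.py
```

```text
[ 0.06 -0.13 -4.74] [ 0.026  0.021 -0.017] [ 473.4 -242.6  209.1] [ 1.7998e+02 -2.0000e-02  2.8600e+00] [-28.  15.  97.  -0.  68.  59.]
```

Request:
step_arm:
  plan: [0,0,0.15,0,0,0,0,0,0.15,0,0,0,0,0,0,0,0,0]

```text
time_s: 27.65
ee_pos: [473.1, -242.5, 205.7]
ee_rot: [-180.0, 0.0, 2.9]
force: [-0.4, -0.5, -3.6]
gripper_width: 15.4
gripper_force: 40.0
```

```bash
python3 g.py
```

```text
[-0.28  0.1  -4.24] [0.029 0.004 0.012] [ 473.2 -242.5  205.9] [180.     0.     2.85] [-28.  15.  97.  -0.  67.  59.]
```

Inside the socket (underside about 4 mm below the rack's top). Lowering on.

Request:
step_arm:
  plan: [0,0,0.15,0,0,0,0,0,0.15,0,0,0,0,0,0.15,0,0,0,0,0,0,0,0,0]

```text
time_s: 28.13
ee_pos: [473.1, -242.4, 201.1]
ee_rot: [-180.0, 0.0, 2.9]
force: [0.8, 0.3, -4.5]
gripper_width: 15.5
gripper_force: 40.0
```

```bash
python3 g.py
```

```text
[-0.58  0.28 -4.37] [0.004 0.031 0.009] [ 473.2 -242.5  201.4] [180.     0.     2.85] [-28.  16.  98.  -0.  67.  59.]
```

Request:
step_arm:
  plan: [0,0,0.15,0,0,0,0,0,0.15,0,0,0,0,0,0.15,0,0,0,0,0,0.15,0,0,0,0,0,0,0,0,0]

```text
time_s: 28.7
ee_pos: [473.1, -242.5, 195.1]
ee_rot: [-180.0, 0.0, 2.9]
force: [0.5, -0.1, -4.5]
gripper_width: 15.8
gripper_force: 40.0
```

```bash
python3 g.py
```

```text
[ 0.1  -0.32 -4.07] [ 0.041  0.008 -0.013] [ 473.3 -242.5  195.4] [180.    -0.     2.85] [-28.  16.  98.  -0.  66.  59.]
```

Request:
step_arm:
  plan: [0,0,0.1,0,0,0,0,0,0.1,0,0,0,0,0,0.1,0,0,0,0,0,0.1,0,0,0,0,0,0,0,0,0]

```text
time_s: 29.27
ee_pos: [473.4, -242.6, 191.7]
ee_rot: [180.0, -0.0, 2.9]
force: [0.8, -0.0, -1.7]
gripper_width: 15.6
gripper_force: 40.0
```

```bash
python3 g.py
```

```text
[-0.42 -0.29 -1.47] [ 0.017  0.002 -0.004] [ 473.4 -242.6  191.8] [ 1.7998e+02 -2.0000e-02  2.8500e+00] [-28.  16.  99.  -0.  65.  59.]
```

Request:
step_arm:
  plan: [0,0,0.3,0,0,0,0,0,0.3,0,0,0,0,0,0.35,0,0,0,0,-0.2,0,0,0,0,0,0,0,0,0,0]

```text
time_s: 29.83
ee_pos: [472.9, -240.2, 181.6]
ee_rot: [-180.0, 0.1, 2.9]
force: [-0.2, -1.0, -2.4]
gripper_width: 15.8
gripper_force: 40.0
```

Request:
step_arm:
  plan: [0.3,0,0,0,0,0,0.3,0,0,0,0,0,0.3,0,0,0,0,0,0,0,0,0,0,0]

```text
time_s: 30.17
ee_pos: [483.1, -240.2, 182.2]
ee_rot: [180.0, -0.1, 2.9]
force: [0.7, -0.3, -1.4]
gripper_width: 16.0
gripper_force: 40.0
```

```bash
python3 g.py
```

```text
[-0.15 -0.02 -1.76] [0.048 0.053 0.008] [ 482.4 -240.1  182.1] [1.80e+02 1.00e-02 2.86e+00] [-28.  17.  99.  -0.  64.  59.]
```

Request:
step_arm:
  plan: [0.3,0,0,0,0,0,0.4,0,0,0,0,0,0.2,0,0,0,0,0,0,0,0,0,0,0]

```text
time_s: 30.65
ee_pos: [491.8, -239.7, 182.1]
ee_rot: [180.0, -0.0, 2.9]
force: [-0.1, -0.5, -2.4]
gripper_width: 16.1
gripper_force: 40.0
```

Request:
step_arm:
  plan: [0,0,-0.5,0,0,0,0,0,-0.8,0,0,0,0,0,-0.8,0,0,0,0,0,-0.8,0,0,0,0,0,0,0,0,0]

```text
time_s: 31.07
ee_pos: [492.3, -240.3, 213.7]
ee_rot: [179.9, -0.2, 2.8]
force: [0.3, -0.4, -1.1]
gripper_width: 15.9
gripper_force: 40.0
```

```bash
python3 g.py
```

```text
[-0.56  0.43 -1.68] [0.042 0.017 0.032] [ 491.4 -239.9  211.9] [ 1.7998e+02 -1.0000e-02  2.8500e+00] [-27.  16.  95.  -0.  69.  60.]
```

```bash
cat > f.py <<'E'
from h import *
s=sensors.state(); p=s["ee_pos"]
plan([(p[0],p[1],320,2.85,3),(443.1,160,320,0,12),(443.1,160,320,0,1),(443.1,160,200,0,4)],(491.4,-239.9,211.9,2.85))
sc=viewer.grab_frame("scene")
save(sc,"g6.png",(215,100,335,280),3)
E
python3 f.py
```

```text
[-0.01, -0.01, -3.6, 0.0, 0.0, 0.0, -0.01, -0.01, -3.61, 0.0, 0.0, 0.0, -0.01, 0.0, -3.6, 0.0, 0.0, 0.0, -0.23, -3.35, 0.0, 0.0, 0.0, 0.004, -0.25, -3.35, 0.0, 0.0, 0.0, 0.004]
[-0.26, -3.34, 0.0, 0.0, 0.0, 0.004, -0.27, -3.34, 0.0, 0.0, 0.0, 0.004, -0.29, -3.34, 0.0, 0.0, 0.0, 0.004, -0.3, -3.34, 0.0, 0.0, 0.0, 0.004, -0.31, -3.34, 0.0, 0.0, 0.0, 0.004]
[-0.33, -3.34, 0.0, 0.0, 0.0, 0.004, -0.34, -3.34, 0.0, 0.0, 0.0, 0.004, -0.36, -3.34, 0.0, 0.0, 0.0, 0.005, -0.37, -3.33, 0.0, 0.0, 0.0, 0.004, -0.38, -3.33, 0.0, 0.0, 0.0, 0.005]
[0.0, 0.0, 0.0, 0.0, 0.0, 0.0, 0.0, 0.0, 3.0, 0.0, 0.0, 0.0, 0.0, 0.0, 3.0, 0.0, 0.0, 0.0, 0.0, 0.0, 3.0, 0.0, 0.0, 0.0, 0.0, 0.0, 3.0, 0.0, 0.0, 0.0]
end [443.1 160.  200. ] [180.   0.  -0.]
```

View pics/g6.png

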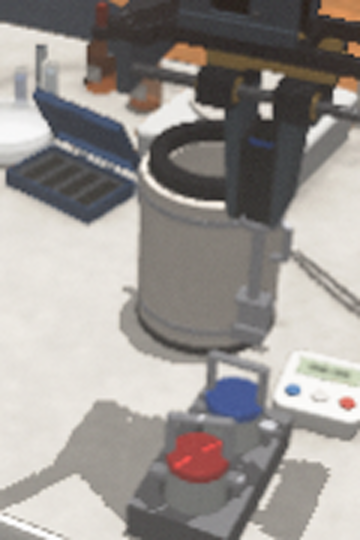

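The blue canister (235,400) stands upright in the empty socket, at the level of the red one (197,455). The hook (250,320) is clear of it.

Request:
step_arm:
  plan: [0,0,-3.6,0,0,0,0,0,-3.6,0,0,0,0,0,-3.6,0,0,0,-0.23,-3.35,0,0,0,0.004,-0.25,-3.35,0,0,0,0.004]

```text
time_s: 31.68
ee_pos: [484.1, -173.6, 320.9]
ee_rot: [179.9, -0.2, 2.2]
force: [0.1, 0.0, -3.4]
gripper_width: 15.9
gripper_force: 40.0
```

Request:
step_arm:
  plan: [-0.26,-3.34,0,0,0,0.004,-0.27,-3.34,0,0,0,0.004,-0.29,-3.34,0,0,0,0.004,-0.3,-3.34,0,0,0,0.004,-0.31,-3.34,0,0,0,0.004]

```text
time_s: 32.1
ee_pos: [462.4, -5.1, 318.6]
ee_rot: [-180.0, 0.0, 1.2]
force: [0.5, -0.2, -1.1]
gripper_width: 15.9
gripper_force: 40.0
```

Request:
step_arm:
  plan: [-0.33,-3.34,0,0,0,0.004,-0.34,-3.34,0,0,0,0.004,-0.36,-3.34,0,0,0,0.005,-0.37,-3.33,0,0,0,0.004,-0.38,-3.33,0,0,0,0.005]

```text
time_s: 32.52
ee_pos: [442.4, 161.5, 318.7]
ee_rot: [180.0, 0.0, -0.0]
force: [0.2, -0.3, -1.6]
gripper_width: 15.8
gripper_force: 40.0
```

Request:
step_arm:
  plan: [0,0,0,0,0,0,0,0,3,0,0,0,0,0,3,0,0,0,0,0,3,0,0,0,0,0,3,0,0,0]

```text
time_s: 32.93
ee_pos: [442.8, 159.7, 197.6]
ee_rot: [180.0, 0.0, 0.0]
force: [-0.2, 0.2, -2.4]
gripper_width: 15.8
gripper_force: 40.0
```

Request:
step_arm:
  plan: [0,0,2,0,0,0,0,0,2,0,0,0,0,0,0,0,0,0,0,0,0,0,0,0]

```text
time_s: 33.27
ee_pos: [442.7, 159.5, 158.4]
ee_rot: [179.9, 0.1, -0.0]
force: [1.1, -0.6, -0.8]
gripper_width: 15.9
gripper_force: 40.0
```

```bash
python3 g.py; cat > f.py <<'E'
from h import *
s=sensors.state(); p=np.array(s["ee_pos"]); sc=viewer.grab_frame("scene")
for nm,x,h in(("grip",0,115),("hook_rod",0,0),("hook_tip",-7,8)):
    print(nm,proj(sc,p+[x,0,h-110]).round(1),[(a["location"],a["score"]) for a in viewer.pinpoint(nm,sc)[:2]])
save(sc,"g7.png",(90,110,190,230),5)
E
python3 f.py
```

```text
[ 0.31 -0.9  -0.84] [ 0.017  0.013 -0.   ] [444.1 160.1 160.1] [-1.7995e+02 -1.7000e-01 -2.0000e-02] [ 18.  12. 109.  -0.  59. 108.]
grip [118.6 146. ] [([119.9, 145.9], 0.63), ([294.7, 221.0], 0.25)]
hook_rod [127.2 189.4] [([131.8, 189.4], 0.73)]
hook_tip [124.6 188.1] [([126.0, 188.2], 0.51), ([322.4, 233.9], 0.4)]
```

View pics/g7.png

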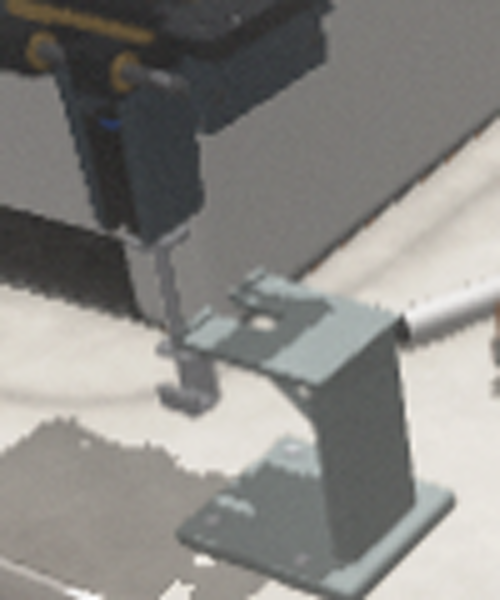

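The rod hangs upright in front of the fork's open end (hook at 190,400; fork slot at 260,320). Now moving in.

Request:
step_arm:
  plan: [0,1.4,0,0,0,0,0,1.5,0,0,0,0,0,1.5,0,0,0,0,0,1.4,0,0,0,0,0,0,0,0,0,0]

```text
time_s: 34.03
ee_pos: [443.4, 101.3, 159.6]
ee_rot: [-179.9, -0.1, -0.2]
force: [0.1, 0.4, -1.3]
gripper_width: 15.8
gripper_force: 40.0
```

Request:
step_arm:
  plan: [0,0,0.6,0,0,0,0,0,0.6,0,0,0,0,0,0.5,0,0,0,0,0,0,0,0,0,0,0,0,0,0,0]

```text
time_s: 34.45
ee_pos: [442.8, 102.3, 141.4]
ee_rot: [180.0, 0.1, 0.0]
force: [0.3, -0.1, -1.5]
gripper_width: 15.7
gripper_force: 40.0
```

```bash
python3 g.py
```

```text
[-0.   -0.11 -1.42] [ 0.044  0.035 -0.016] [443.3 102.2 141.9] [ 1.7999e+02 -2.0000e-02  2.0000e-02] [ 12.  12. 112.  -0.  56. 102.]
```

Request:
step_arm:
  plan: [0,0,0.2,0,0,0,0,0,0.2,0,0,0,0,0,0.15,0,0,0,0,0,0,0,0,0]

```text
time_s: 34.93
ee_pos: [442.9, 101.9, 136.2]
ee_rot: [180.0, 0.0, -0.0]
force: [0.2, 0.6, -1.3]
gripper_width: 15.8
gripper_force: 40.0
```

```bash
python3 g.py
```

```text
[ 0.2   0.01 -1.13] [ 0.013  0.019 -0.004] [443.1 101.9 136.4] [ 1.7999e+02 -0.0000e+00 -2.0000e-02] [ 12.  12. 113.  -0.  55. 102.]
```

Request:
step_arm:
  plan: [0,0,0.05,0,0,0,0,0,0,0,0,0]

```text
time_s: 35.25
ee_pos: [443.3, 102.0, 136.0]
ee_rot: [180.0, -0.0, -0.0]
force: [0.6, -0.6, -0.6]
gripper_width: 15.7
gripper_force: 40.0
```

Request:
step_arm:
  plan: [0,0,0,0,0,0,0,0,0,0,0,0,0,0,0,0,0,0,0,0,0,0,0,0,0,0,0,0,0,0]
  hand: 6

```text
time_s: 35.67
ee_pos: [443.3, 102.0, 136.1]
ee_rot: [180.0, -0.0, -0.0]
force: [-0.4, -0.2, 0.1]
gripper_width: 46.8
gripper_force: 0.0
```

Request:
step_arm:
  plan: [0,0,0,0,0,0,0,0,0,0,0,0,0,0,0,0,0,0,0,0,0,0,0,0,0,0,0,0,0,0]

```text
time_s: 36.08
ee_pos: [443.2, 102.0, 136.0]
ee_rot: [180.0, -0.0, -0.0]
force: [0.0, 0.2, -0.0]
gripper_width: 60.1
gripper_force: 0.0
```

Request:
step_arm:
  plan: [0,0,-2,0,0,0,0,0,-3,0,0,0,0,0,-3,0,0,0,0,0,-3,0,0,0,0,0,-2,0,0,0]

```text
time_s: 36.5
ee_pos: [444.0, 102.2, 268.9]
ee_rot: [-180.0, -0.2, -0.0]
force: [0.1, 0.7, 0.1]
gripper_width: 59.9
gripper_force: 0.0
```

Request:
step_arm:
  plan: [-1,3,-1,0,0,0,-1,3,0,0,0,0,-1,3,0,0,0,0,-1,3,0,0,0,0,-1,2,0,0,0,0]

```text
time_s: 36.92
ee_pos: [392.4, -39.9, 276.2]
ee_rot: [179.9, -0.0, -0.1]
force: [-0.4, -0.2, 0.2]
gripper_width: 59.6
gripper_force: 0.0
```

Request:
step_arm:
  plan: [-1,1,0,0,0,0,0,0,0,0,0,0,0,0,0,0,0,0]

```text
time_s: 37.17
ee_pos: [383.1, -48.2, 276.2]
ee_rot: [-180.0, -0.0, -0.1]
force: [-1.1, 0.6, -0.0]
gripper_width: 59.8
gripper_force: 0.0
```

```bash
cat > f.py <<'E'
from h import *
sc=viewer.grab_frame("scene"); t=viewer.grab_frame("top"); s=sensors.state(); print(s["ee_pos"],s["force"],s["gripper_width"])
for nm,X in(("grip",(443.1,101.8,141)),("hook_rod",(443.1,101.8,26)),("canister",(474.2,-238.2,12)),("bail",(474.2,-238.2,87.5))):
    for q in(sc,t): print(nm,proj(q,X).round(1),[(a["location"],round(a["score"],2)) for a in viewer.pinpoint(nm,q)[:1]])
a=sc["img"][130:230,110:210,::-1];b=t["img"][150:260,130:340,::-1]
cv2.imwrite("pics/g8.png",np.hstack([cv2.resize(sc["img"][130:280,110:310,::-1],(400,300),interpolation=2),cv2.resize(b,(400,300),interpolation=2)]))
E
python3 f.py
```

```text
[383.6739926  -47.48628218 276.10920438] [1.11490794 0.69588516 0.48945453] 60.18164532746855
grip [141.  162.4] [([138.9, 162.3], 0.93)]
grip [144.4 227.3] [([145.7, 227.7], 0.49)]
hook_rod [148.3 205.1] [([149.3, 203.7], 0.95)]
hook_rod [158.1 226.4] [([156.3, 225.6], 0.45)]
canister [290.8 248.5] [([292.5, 250.4], 0.77)]
canister [299.9 209.6] [([301.3, 209.6], 0.55)]
bail [293.4 220.3] [([295.0, 220.3], 0.79)]
bail [303.5 208.8] [([301.6, 209.7], 0.85)]
```

View pics/g8.png

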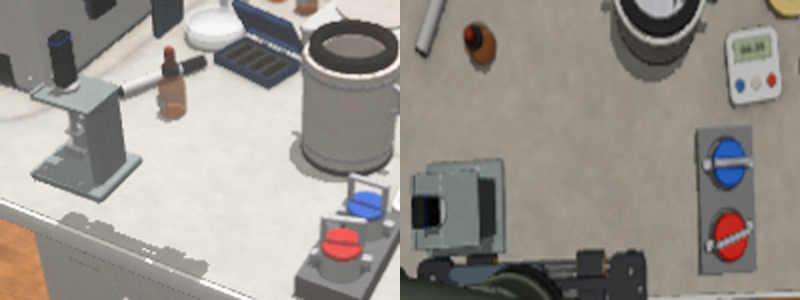

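The rod hangs in its bracket (62,60 in the scene view). The blue canister stands upright in the socket (728,162 in the top view), and everything else is in place.

```bash
python3 -c "
from workcell import env; print(env.job_done())"
```

```text
the job is handed in; nothing more can be done
None
```

The canister is out of the dewar and standing fully home, upright and unhooked, in the empty socket. The rod hangs back in its bracket, and I handed the job in at about 37 s without being shown the verdict.

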